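# Put the stacked lids back on the storage jars

### The arm

A 7-joint arm with a two-finger parallel gripper is mounted at the origin on the work surface. World frame = base frame: x ahead of the robot, y to its left, z up, the work surface at z = 0. Lengths are in m, angles in rad, forces in N, time in s.
With the tool pointing down it reaches from about 0.4 to 0.85 m from the base axis. Payload 6.9 kg.
Tool frame: the origin (TCP) lies on the front face of the gripper's body, between the roots of the fingers; the fingertips stand 73 mm ahead of it and the grasp point (between the pads) lies 54 mm ahead of it (tcp_to_grasp is the distance from the TCP to the grasp point, in m); z points along the fingers, y is the direction in which the jaws open and shut (so a half turn about z gives the same grasp; the last joint's range is limited). The gripper opens to 85 mm and grips with 20 to 120 N. Pads are 22 mm wide; open, the fingers measure 114 mm over their backs; the gripper's body (76 mm by 85 mm) begins 54 mm behind the grasp point. The pads swing forward as they close: fully open they stand 13 mm farther back than shut.
Start: joints at [1.361, 0.507, -0.238, 1.5, 0.126, 1.149, -0.155], TCP at [0.193, -0.594, 0.304] pointing down, gripper open.
Joint ranges: [-3.08, 3.08], [-0.24, 2.05], [-1.43, 1.35], [0, 2.5], [-1.52, 4.66], [0.17, 1.96], [-2.89, 2.89]. Speed limits (rad/s): [2.39, 2.39, 3.14, 3.14, 3.14, 3.14, 3.14].

### API

Orientations are given as [roll, pitch, yaw] about the fixed x, y, z axes, in that order (R = Rz(yaw) Ry(pitch) Rx(roll)).
In Python, from rig import read_state, read_camera, sign_off, tcp_to_grasp gives the robot as it stands.
- The arm moves only by the tool apply_moves, never from a script. Its argument "series" is a list of rows, each an object with "delta_rot": the turn, a rotation vector about the tool's x, y, z in degrees, a list of three; "travel": the shift along the tool's x, y, z in m, a list of three; "claw": the finger opening in m, from 0 to 0.0854. In form: [{"delta_rot": [ax, ay, az], "travel": [x, y, z], "claw": claw}, ...]. A call has exactly 5 rows; each row is the pose to reach, as a shift and turn from the pose measured when the call began, along the tool's axes at that moment; what a row does not reach only later rows make up. A row lasts 1/8 s, in which the tool goes at most 62.5 mm and 10.7 degrees, less where a joint would pass 70% of its speed; a pose out of reach is approached as far as the arm can. A call with a gripper value outside its range is refused whole. The fingers move at their own pace and stop on an object; "newtons" is the grip in N (left out, the last holds). Time passes only in rows, so rows that repeat a pose let the fingers close, or fill a call up. It gives the time, the measured TCP pose, the force and the opening at its end, in the units of the state.
- read_state(): the state, without advancing time (a new reading comes with each control period).
- read_camera(name): name is "scene" or "top" or "wrist"; returns a dict with "image" (400x640x3 uint8, red, green, blue), "fx", "fy", "cx", "cy" (pixels), "D" ([k1, k2, p1, p2, k3] as OpenCV has them; the pictures are not rectified), "camera_from_world" (4x4, takes a point from world to camera coordinates); the wrist camera has in their place "tool_from_camera" (4x4, takes a point from camera to tool coordinates, whose origin is the TCP and whose axes are the flange's). Camera axes: x right, y down, z forward; pixel columns grow to the right and rows downward; lengths in m; the calibration is good to about 2 mm. A picture is of the moment at which its call begins: read the wrist's pose just before it. There is no depth.
- sign_off(): hands the job in, once; it reports no verdict.
The state is a dict: "clock": time; "joint_pos": joint angles; "joint_vel": joint speeds; "effort": joint torques, N m; "tool_pos": TCP position; "ee_rot": TCP orientation; "force": force on the tool from outside, world axes, zero at the start; "torque": the same for the moment, N m; "width": finger opening in m.
Only numpy, scipy, OpenCV 4.12 (cv2) and the standard library are available. Lean on these libraries where they do the work, as an engineer would, in place of code of your own. Each camera call takes 0.05 s, during which the arm holds its last target.

### The job

The storage jars on the lab bench have been refilled and their four lids lie in one stack. Take the stack apart and close every jar with its own lid, matched by shape and size, each lid level and fully home on the neck. Leave the jars, the beaker and the mortar standing where they are.

Things in the scene. Friction and masses are not known exactly. Their poses are not given: they have to be found in the camera images.
- lid_large: White plastic push-over cap, round, 66 mm across, flat top, skirt open below; 22 mm tall, wall 2.5 mm, top 3 mm thick (19 mm deep inside), 50 g. Origin: centre of the skirt's lower edge, z up. Lowest of the stack of lids, standing on the bench. Belongs on jar_large.
- lid_square: White plastic push-over cap, square, 54 by 54 mm, sides along its x and y, flat top, skirt open below; 22 mm tall, wall 2.5 mm, top 3 mm thick (19 mm deep inside), 40 g. Origin: centre of the skirt's lower edge, z up. Second from below in the stack, on the large lid. Belongs on jar_square (any of the four quarter turns will do).
- lid_medium: White plastic push-over cap, round, 44 mm across, flat top, skirt open below; 22 mm tall, wall 2.5 mm, top 3 mm thick (19 mm deep inside), 26 g. Origin: centre of the skirt's lower edge, z up. Third from below, on the square lid. Belongs on jar_medium.
- lid_small: White plastic push-over cap, round, 32 mm across, flat top, skirt open below; 22 mm tall, wall 2.5 mm, top 3 mm thick (19 mm deep inside), 18 g. Origin: centre of the skirt's lower edge, z up. Topmost of the stack, on the medium lid. All four are stacked centrally to within about 2 mm, open side down. Belongs on jar_small.
- jar_large: Open clear glass jar of black rubber bungs, 420 g, loose: round body 66 mm across, 85 mm tall, shoulder at 65 mm, above it a straight round neck 52 mm outside. Origin: centre of its underside, z up. Its lid, fully home, rests on the neck's rim: lid origin 66 mm above the jar's origin, on its axis, with 4.5 mm play all round.
- jar_square: Open clear glass jar of small corks, 300 g, loose: square body 54 by 54 mm, sides along its x and y, 75 mm tall, shoulder at 55 mm, above it a straight square neck 40 by 40 mm outside. Origin: centre of its underside, z up. Its lid, fully home, rests on the neck's rim: lid origin 56 mm above the jar's origin, on its axis, with 4.5 mm play all round.
- jar_medium: Open clear glass jar of white stirring bars, 220 g, loose: round body 44 mm across, 68 mm tall, shoulder at 48 mm, above it a straight round neck 30 mm outside. Origin: centre of its underside, z up. Its lid, fully home, rests on the neck's rim: lid origin 49 mm above the jar's origin, on its axis, with 4.5 mm play all round.
- jar_small: Open clear glass jar of small steel balls, 200 g, loose: round body 34 mm across, 60 mm tall, shoulder at 40 mm, above it a straight round neck 18 mm outside. Origin: centre of its underside, z up. Its lid, fully home, rests on the neck's rim: lid origin 41 mm above the jar's origin, on its axis, with 4.5 mm play all round.
- beaker: low empty glass beaker, 54 mm across the rim, 66 mm tall, loose, 60 g, standing among the jars; not part of the job, to be left alone. Origin: centre of its underside. Nothing else that stands between or near the jars is over 90 mm tall.
- mortar: white porcelain mortar, 80 mm across the rim and 48 mm tall, with its pestle leaning out to 85 mm high, loose, 300 g; not part of the job, to be left alone. Origin: centre of its underside. Nothing else that stands between or near the jars is over 90 mm tall.
Not all that is in view belongs to the job. Leave any red or yellow look-alike of the jar_square alone.

How it is judged:
By the outcome, as a careful person would: the job done as asked, in the order asked, and still so for the second after the job is handed in, with the robot touching nothing.
It also fails if it takes over 102 s, if anything falls off the work surface, if the arm or the gripper's body presses on something with over 40 N, if the wrist force passes 120 N, or if a joint passes its speed limit or range.

## Working session

There is one attempt and no reset: what is moved stays moved. The work goes in short steps, Python scripts to look and compute and a tool call to move; the robot and the scene stay as the last step left them, time stands still between calls to the robot, and variables do not carry over. Pictures are saved under pics/ and viewed, and the job is handed in when it is done.

Besides the shell and the picture viewer there is one more tool, called after ">>>" by a JSON object that holds its "method" and its "body". apply_moves: Moves the arm, as the interface text tells. Its arguments: {"type":"object","properties":{"series":{"type":"array","items":{"type":"object","properties":{"delta_rot":{"type":"array","items":{"type":"number"}},"travel":{"type":"array","items":{"type":"number"}},"claw":{"type":"number"}}}},"newtons":{"type":"number"}},"required":["series"]}

```bash
ls -la; mkdir -p pics
python3 - <<'E'
from rig import read_state, read_camera, tcp_to_grasp
import cv2, numpy as np
s=read_state()
for k,v in s.items(): print(k,np.round(v,4))
print(tcp_to_grasp)
for n in ["scene","top","wrist"]:
    c=read_camera(n)
    cv2.imwrite(f"pics/{n}0.png",cv2.cvtColor(c["image"],cv2.COLOR_RGB2BGR))
    print(n,{k:np.round(v,4).tolist() for k,v in c.items() if k!="image"})
E
```

```text
total 12
drwxr-xr-x  3 agent agent 4096 Dec  5 21:45 .
drwxr-xr-x 23 root  root  4096 Dec  5 21:45 ..
drwxr-xr-x  2 agent agent 4096 Dec  5 21:45 pics
clock 0.0
joint_pos [ 1.3615  0.5083 -0.2375  1.5011  0.1257  1.1489 -0.1548]
joint_vel [ 0.0012  0.0013 -0.0005 -0.001   0.0026 -0.0012 -0.0022]
effort [ 1.70000e-03 -6.20585e+01 -2.18570e+00 -2.49648e+01  1.28000e-02
  1.22000e-02  1.00000e-04]
tool_pos [ 0.1933 -0.594   0.303 ]
ee_rot [-3.1398e+00  1.0000e-04  3.1480e-01]
force [-1.2617 -0.6467  0.2426]
torque [ 0.0179 -0.0643 -0.0212]
width 0.0857
0.0539
scene {'fx': 420.2019, 'fy': 420.2019, 'cx': 316.2413, 'cy': 197.8621, 'D': [-0.0198, 0.0, 0.0, 0.0, 0.0], 'camera_from_world': [[-0.8608, 0.5089, -0.0067, 0.4531], [0.3541, 0.5894, -0.7261, -0.1589], [-0.3655, -0.6274, -0.6876, 1.1972], [0.0, 0.0, 0.0, 1.0]]}
top {'fx': 492.768, 'fy': 492.768, 'cx': 330.695, 'cy': 197.6817, 'D': [0.0095, 0.0, 0.0, 0.0, 0.0], 'camera_from_world': [[-0.0279, -0.9996, 0.0046, 0.0144], [-0.9907, 0.027, -0.1332, 0.5357], [0.133, -0.0083, -0.9911, 1.3174], [0.0, 0.0, 0.0, 1.0]]}
wrist {'fx': 359.5525, 'fy': 359.5525, 'cx': 325.53, 'cy': 195.6444, 'D': [0.0176, 0.0, 0.0, 0.0, 0.0], 'tool_from_camera': [[-0.0003, -0.9493, -0.3145, 0.0807], [1.0, -0.0002, -0.0003, -0.0001], [0.0002, -0.3145, 0.9493, -0.0695], [0.0, 0.0, 0.0, 1.0]]}
```

View pics/scene0.png

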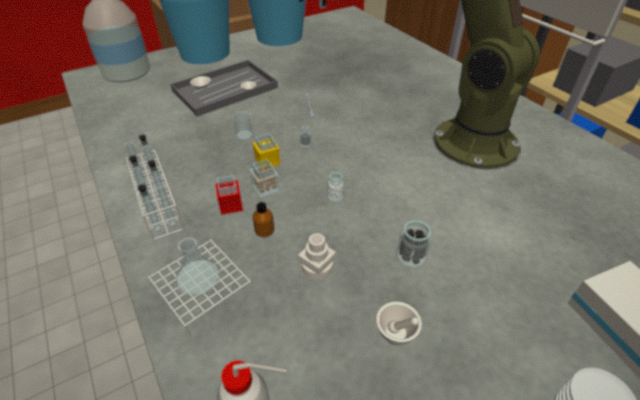

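View pics/top0.png

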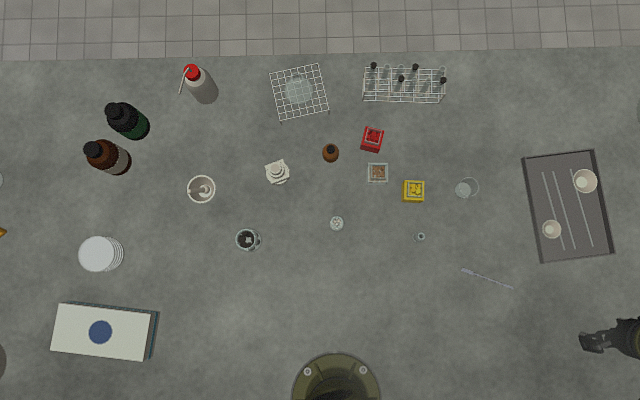

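View pics/wrist0.png

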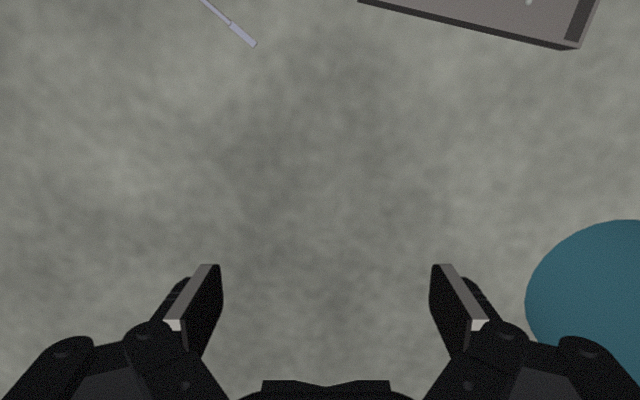

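Run:
```python
import cv2, numpy as np
t=cv2.imread("pics/top0.png"); s=cv2.imread("pics/scene0.png")
c=cv2.resize(t[120:270,180:500],None,fx=2.5,fy=2.5,interpolation=cv2.INTER_CUBIC); cv2.imwrite("pics/topz.png",c)
c=cv2.resize(s[90:310,200:450],None,fx=2.7,fy=2.7,interpolation=cv2.INTER_CUBIC); cv2.imwrite("pics/scz.png",c)
```

```text
(no output)
```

View pics/topz.png

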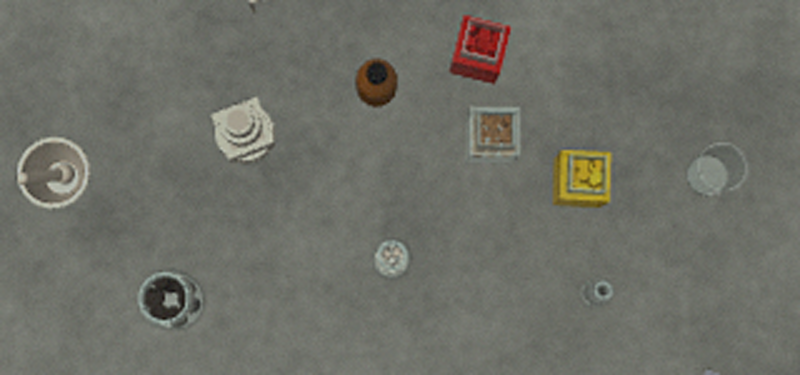

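View pics/scz.png

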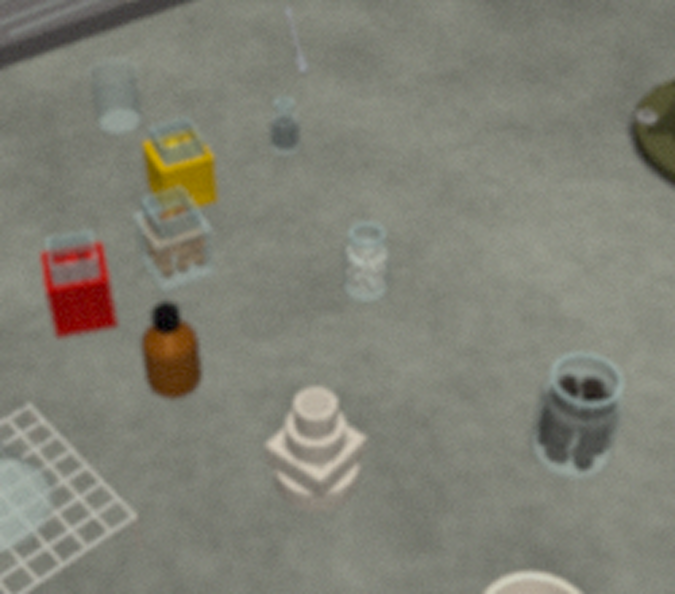

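```bash
cat > h.py <<'E'
from rig import read_state, read_camera
import cv2, numpy as np
from scipy.spatial.transform import Rotation as R
def T_tool(s):
    T=np.eye(4); T[:3,:3]=R.from_euler('xyz',s["ee_rot"]).as_matrix(); T[:3,3]=s["tool_pos"]; return T
def wfc(c,s=None):
    return T_tool(s)@np.array(c["tool_from_camera"]) if s is not None else np.linalg.inv(np.array(c["camera_from_world"]))
def K(c): return np.array([[c["fx"],0,c["cx"]],[0,c["fy"],c["cy"]],[0,0,1]])
def plane(c,W,px,z):
    px=np.array(px,float).reshape(-1,1,2)
    n=cv2.undistortPoints(px,K(c),np.array(c["D"])).reshape(-1,2)
    d=np.c_[n,np.ones(len(n))]@W[:3,:3].T; o=W[:3,3]
    return o+d*((z-o[2])/d[:,2])[:,None]
def proj(c,W,P):
    M=np.linalg.inv(W); r,_=cv2.Rodrigues(M[:3,:3])
    return cv2.projectPoints(np.array(P,float).reshape(-1,1,3),r,M[:3,3],K(c),np.array(c["D"]))[0].reshape(-1,2)
def move(target,yaw):
    """delta in tool axes of now to reach world TCP target, yaw"""
    s=read_state(); T=T_tool(s)
    d=T[:3,:3].T@(np.array(target)-T[:3,3])
    Rt=R.from_euler('xyz',[np.pi,0,yaw]).as_matrix()
    rv=R.from_matrix(T[:3,:3].T@Rt).as_rotvec(degrees=True)
    print("clock %.2f"%s["clock"],"travel",np.round(d,4).tolist(),"rot",np.round(rv,2).tolist(),"tcp",np.round(s["tool_pos"],4),"rpy",np.round(np.degrees(s["ee_rot"]),2),"w",round(s["width"],4))
def snap(name,fn,scale=1):
    s=read_state(); c=read_camera(name)
    cv2.imwrite(fn,cv2.cvtColor(c["image"],cv2.COLOR_RGB2BGR))
    return c,(wfc(c,s) if name=="wrist" else wfc(c)),s
E
python3 - <<'E'
from h import *
c=read_camera("top");W=wfc(c)
z=lambda x,y:(180+x/2.5,120+y/2.5)
for n,p,h in [("lid_small top",z(240,121),.088),("jar_large",z(166,298),.085),("jar_square",z(497,129),.075),("jar_medium",z(392,256),.068),("jar_small",z(601,291),.06),("beaker",z(722,167),.066),("mortar",z(53,173),.048),("red",z(483,40),.075),("yellow",z(588,174),.075),("bottle",z(376,73),.09)]:
    print(n,np.round(p,1),np.round(plane(c,W,p,h)[0],4))
c=read_camera("scene");W=wfc(c)
z=lambda x,y:(200+x/2.7,90+y/2.7)
for n,p,h in [("lid_small top",z(315,401),.088),("jar_large",z(586,383),.085),("jar_square",z(173,210),.075),("jar_medium",z(367,235),.068),("jar_small",z(286,104),.06)]:
    print(n,np.round(p,1),np.round(plane(c,W,p,h)[0],4))
E
```

```text
lid_small top [276.  168.4] [0.6113 0.1433 0.088 ]
jar_large [246.4 239.2] [0.4258 0.2233 0.085 ]
jar_square [378.8 171.6] [ 0.5977 -0.1311  0.075 ]
jar_medium [336.8 222.4] [ 0.4647 -0.0145  0.068 ]
jar_small [420.4 236.4] [ 0.4218 -0.2366  0.06  ]
beaker [468.8 186.8] [ 0.5512 -0.3728  0.066 ]
mortar [201.2 189.2] [0.5671 0.3515 0.048 ]
red [373.2 136. ] [ 0.6962 -0.1199  0.075 ]
yellow [415.2 189.6] [ 0.5462 -0.2264  0.075 ]
bottle [330.4 149.2] [ 0.6592 -0.0027  0.09  ]
lid_small top [316.7 238.5] [0.611  0.1459 0.088 ]
jar_large [417.  231.9] [0.4291 0.2315 0.085 ]
jar_square [264.1 167.8] [ 0.5995 -0.1199  0.075 ]
jar_medium [335.9 177. ] [ 0.4664 -0.0098  0.068 ]
jar_small [305.9 128.5] [ 0.4219 -0.2312  0.06  ]
```

Run:
```python
from h import *
move([0.42,-0.235,0.29],0.0)
```

```text
clock 0.25 travel [0.3267, -0.2713, 0.0137] rot [-0.05, 0.01, 18.04] tcp [ 0.1934 -0.5941  0.3035] rpy [-179.95    0.     18.04] w 0.0852
```

>>> {"method": "apply_moves", "body": {"series": [{"travel": [0.0467, -0.0387, 0.002], "delta_rot": [0, 0, 3.6], "claw": 0.085}, {"travel": [0.0934, -0.0774, 0.004], "delta_rot": [0, 0, 7.2], "claw": 0.085}, {"travel": [0.14, -0.116, 0.006], "delta_rot": [0, 0, 10.8], "claw": 0.085}, {"travel": [0.1867, -0.155, 0.008], "delta_rot": [0, 0, 14.4], "claw": 0.085}, {"travel": [0.2334, -0.1938, 0.01], "delta_rot": [0, 0, 18], "claw": 0.085}]}}

```text
clock: 0.88
tool_pos: [0.3562, -0.3359, 0.2938]
ee_rot: [-3.141, -0.0, -0.002]
force: [0.6, -0.5, -0.0]
width: 0.0848
```

Run:
```python
from h import *
move([0.42,-0.235,0.29],0.0)
```

```text
clock 0.88 travel [0.0637, -0.101, 0.0038] rot [-0.02, -0.01, -0.09] tcp [ 0.3562 -0.3359  0.2938] rpy [-1.7998e+02 -1.0000e-02 -9.0000e-02] w 0.0848
```

>>> {"method": "apply_moves", "body": {"series": [{"travel": [0.032, -0.05, 0.002], "delta_rot": [0, 0, 0], "claw": 0.085}, {"travel": [0.064, -0.101, 0.004], "delta_rot": [0, 0, 0], "claw": 0.085}, {"travel": [0.064, -0.101, 0.004], "delta_rot": [0, 0, 0], "claw": 0.085}, {"travel": [0.064, -0.101, 0.004], "delta_rot": [0, 0, 0], "claw": 0.085}, {"travel": [0.064, -0.101, 0.004], "delta_rot": [0, 0, 0], "claw": 0.085}]}}

```text
clock: 1.5
tool_pos: [0.4195, -0.2364, 0.2897]
ee_rot: [3.142, 0.0, -0.004]
force: [0.2, -0.6, -0.3]
width: 0.0848
```

Run:
```python
from h import *
c,W,s=snap("wrist","pics/w1.png")
print(s["tool_pos"],s["ee_rot"],s["joint_vel"])
for n,p in [("jl",(.427,.226,.085)),("jsq",(.598,-.126,.075)),("jm",(.465,-.012,.068)),("js",(.422,-.234,.06))]: print(n,proj(c,W,p))
```

```text
[ 0.41947821 -0.23641806  0.28973421] [ 3.14158211e+00  3.17080201e-04 -4.28778540e-03] [ 0.00761892  0.0011939  -0.00195372  0.00013046 -0.00299717  0.00105788
 -0.00325815]
jl [[-287.2421319   176.01492321]]
jsq [[156.10128614 -81.52372434]]
jm [[ 41.84203492 123.28123873]]
js [[322.82009551 172.40490827]]
```

View pics/w1.png

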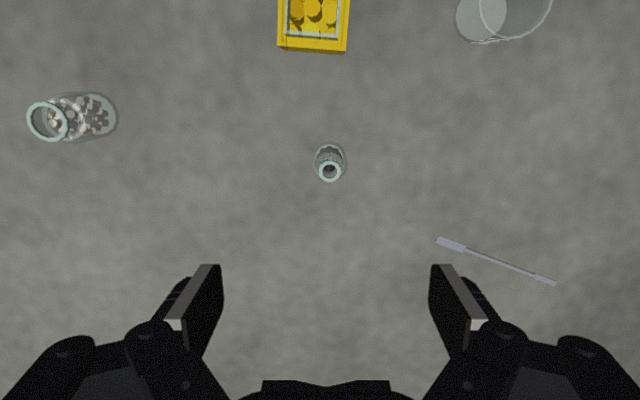

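Run:
```python
from h import *
i=cv2.imread("pics/w1.png")
a=cv2.resize(i[140:200,295:365],None,fx=8,fy=8,interpolation=cv2.INTER_CUBIC)
b=cv2.resize(i[85:155,15:125],None,fx=5,fy=5,interpolation=cv2.INTER_CUBIC)
cv2.imwrite("pics/w1a.png",a);cv2.imwrite("pics/w1b.png",b)
```

```text
(no output)
```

View pics/w1a.png

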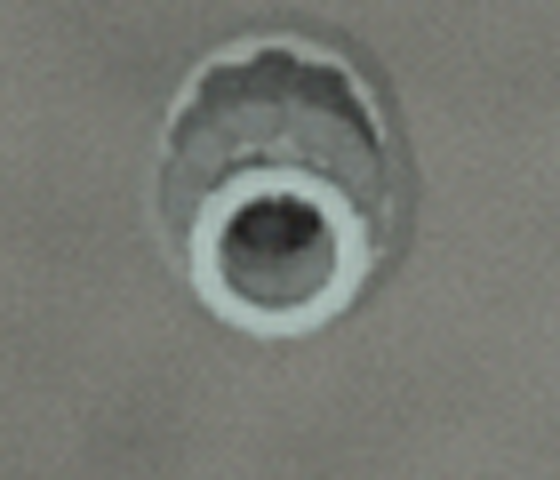

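View pics/w1b.png

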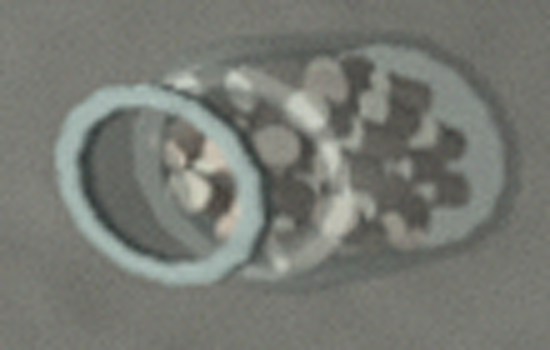

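```bash
cat >> h.py <<'E'
def rim(c,W,px,h,r=None,rad=40,show=None):
    """bright bluish glass rim near px: mask, outer contour, ray to plane z=h, circle fit"""
    im=c["image"].astype(int); hsv=cv2.cvtColor(c["image"],cv2.COLOR_RGB2HSV)
    g=cv2.GaussianBlur(c["image"],(3,3),0).astype(int)
    m=((g[...,2]-g[...,0]>8)&(g[...,1]>135)).astype(np.uint8)
    k=np.zeros_like(m); cv2.circle(k,(int(px[0]),int(px[1])),rad,1,-1); m=m&k
    n,l,st,ce=cv2.connectedComponentsWithStats(m)
    j=1+np.argmax(st[1:,4]); m=(l==j).astype(np.uint8)
    cn=max(cv2.findContours(m,cv2.RETR_EXTERNAL,cv2.CHAIN_APPROX_NONE)[0],key=len)
    hull=cv2.convexHull(cn).reshape(-1,2)
    P=plane(c,W,hull,h)[:,:2]
    (x,y),rr=cv2.minEnclosingCircle(P.astype(np.float32))
    A=np.c_[2*P,np.ones(len(P))]; q=np.linalg.lstsq(A,(P**2).sum(1),rcond=None)[0]
    e=cv2.fitEllipse(hull)
    print("rim px",np.round(e[0],1),np.round(e[1],1),"xy",np.round(q[:2],4),"r %.4f"%np.sqrt(q[2]+q[:2]@q[:2]),"encl",np.round([x,y,rr],4))
    return q[:2],m
E
python3 - <<'E'
from h import *
c,W,s=snap("wrist","pics/w1.png")
rim(c,W,(330,171),.06,rad=13)
rim(c,W,(47,121),.068,rad=24)
E
```

```text
rim px [329.3 170.8] [20.5 20.9] xy [ 0.4233 -0.2395] r 0.0090 encl [ 0.4232 -0.2393  0.0093]
rim px [ 46.6 121.4] [33.5 43.1] xy [ 0.4663 -0.016 ] r 0.0148 encl [ 0.4662 -0.0159  0.0151]
```

>>> {"method": "apply_moves", "body": {"series": [{"travel": [0.02, -0.045, -0.004], "delta_rot": [0, 0, 0], "claw": 0.085}, {"travel": [0.046, -0.095, -0.004], "delta_rot": [0, 0, 0], "claw": 0.085}, {"travel": [0.072, -0.15, -0.004], "delta_rot": [0, 0, 0], "claw": 0.085}, {"travel": [0.098, -0.2, -0.004], "delta_rot": [0, 0, 0], "claw": 0.085}, {"travel": [0.11, -0.225, -0.004], "delta_rot": [0, 0, 0], "claw": 0.085}]}}

```text
clock: 2.22
tool_pos: [0.5316, -0.0093, 0.2938]
ee_rot: [-3.14, -0.001, -0.002]
force: [0.1, -0.0, -0.4]
width: 0.085
```

Run:
```python
from h import *
c,W,s=snap("wrist","pics/w2.png")
move([0.612,0.144,0.30],0.0)
for n,p in [("jl",(.427,.226,.085)),("jsq",(.598,-.126,.075)),("jm",(.466,-.016,.068)),("stk",(.612,.144,.088))]: print(n,proj(c,W,p))
```

```text
clock 2.27 travel [0.0796, -0.1504, -0.0055] rot [-0.2, -0.08, 0.02] tcp [ 0.5325 -0.0064  0.2938] rpy [-1.798e+02 -8.000e-02  2.000e-02] w 0.0849
jl [[ 61.55949463 295.73685621]]
jsq [[477.48183967  95.27661163]]
jm [[333.59757536 246.45134579]]
stk [[113.64794241  76.73442909]]
```

View pics/w2.png

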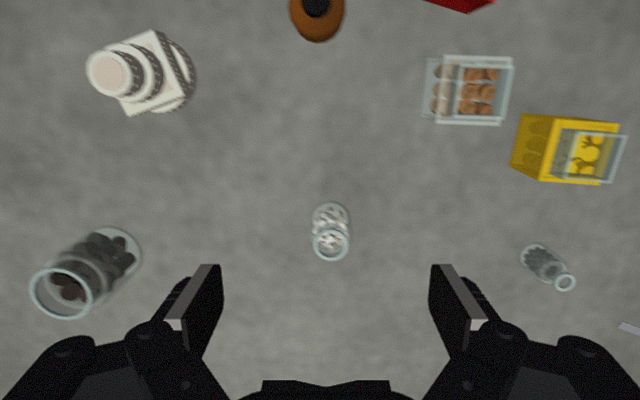

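>>> {"method": "apply_moves", "body": {"series": [{"travel": [0.02, -0.036, -0.01], "delta_rot": [0, 0, 0], "claw": 0.085}, {"travel": [0.046, -0.086, -0.02], "delta_rot": [0, 0, 0], "claw": 0.085}, {"travel": [0.072, -0.136, -0.026], "delta_rot": [0, 0, 0], "claw": 0.085}, {"travel": [0.08, -0.15, -0.026], "delta_rot": [0, 0, 0], "claw": 0.085}, {"travel": [0.08, -0.15, -0.026], "delta_rot": [0, 0, 0], "claw": 0.085}]}}

```text
clock: 2.9
tool_pos: [0.6125, 0.1432, 0.3197]
ee_rot: [-3.139, -0.0, 0.001]
force: [-0.1, -1.0, -0.5]
width: 0.0849
```

Run:
```python
from h import *
c,W,s=snap("wrist","pics/w3.png")
move([0.612,0.144,0.30],0.0)
for n,p in [("stk",(.612,.144,.088))]: print(n,proj(c,W,p))
```

```text
clock 2.95 travel [-0.0003, -0.0023, 0.0198] rot [-0.12, -0.01, -0.07] tcp [0.6123 0.1417 0.3198] rpy [-1.7988e+02 -1.0000e-02 -7.0000e-02] w 0.0852
stk [[325.5087021  175.44354424]]
```

View pics/w3.png

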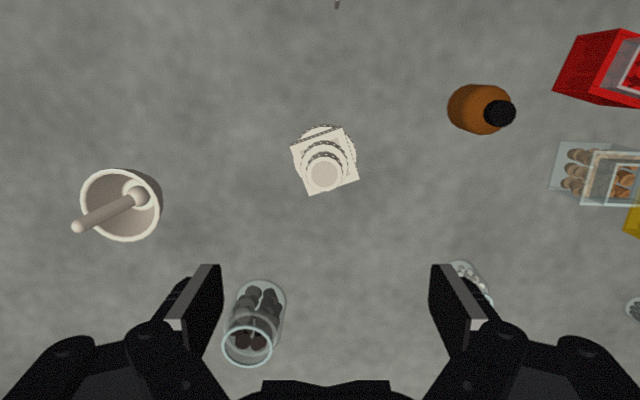

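Run:
```python
from h import *
i=cv2.imread("pics/w3.png")
cv2.imwrite("pics/w3a.png",cv2.resize(i[115:205,275:375],None,fx=6,fy=6,interpolation=cv2.INTER_CUBIC))
```

```text
(no output)
```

View pics/w3a.png

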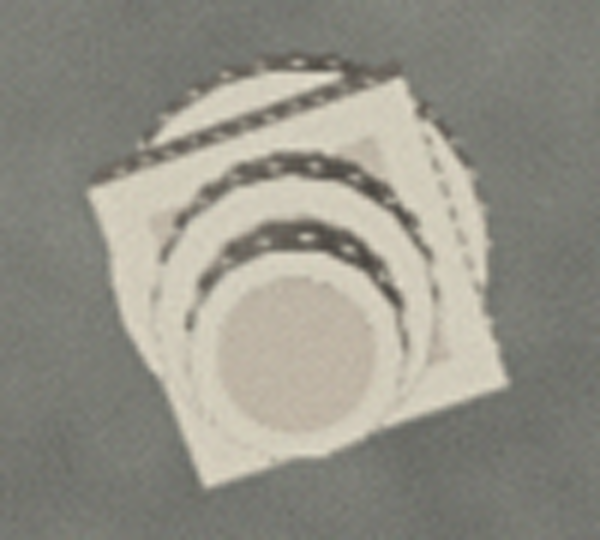

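Run:
```python
from h import *
c,W,s=snap("wrist","pics/w4.png")
g=c["image"].astype(int)
print(plane(c,W,(324.5,174.2),.088), s["tool_pos"])
P=plane(c,W,[(275+208/6,115+488/6),(275+508/6,115+383/6)],.044);d=P[1]-P[0];print(P,np.linalg.norm(d),np.degrees(np.arctan2(d[0],-d[1])))
move([*plane(c,W,(324.5,174.2),.088)[0][:2],0.143],0.0)
```

```text
[[0.61277641 0.14311596 0.088     ]] [0.61228367 0.1416527  0.31983343]
[[0.57793415 0.1584258  0.044     ]
 [0.5962639  0.10833718 0.044     ]] 0.053337126013066186 20.099920288212253
clock 3.00 travel [0.0005, -0.0018, 0.177] rot [-0.1, -0.03, -0.13] tcp [0.6122 0.141  0.32  ] rpy [-1.799e+02 -3.000e-02 -1.300e-01] w 0.0849
```

```bash
cat >> h.py <<'E'
def disc(c,W,px,h,rad=25):
    """pinkish recessed disc on a lid top"""
    g=cv2.GaussianBlur(c["image"],(3,3),0).astype(int)
    m=((g[...,0]-g[...,2]>14)&(g.sum(2)>480)&(g.sum(2)<610)).astype(np.uint8)
    k=np.zeros_like(m); cv2.circle(k,(int(px[0]),int(px[1])),rad,1,-1); m=m&k
    m=cv2.morphologyEx(m,cv2.MORPH_OPEN,np.ones((3,3),np.uint8))
    n,l,st,ce=cv2.connectedComponentsWithStats(m)
    j=1+np.argmax(st[1:,4]); m=(l==j).astype(np.uint8)
    cn=max(cv2.findContours(m,cv2.RETR_EXTERNAL,cv2.CHAIN_APPROX_NONE)[0],key=len)
    e=cv2.fitEllipse(cv2.convexHull(cn)); p=plane(c,W,e[0],h)[0]
    print("disc px",np.round(e[0],1),np.round(e[1],1),"xy",np.round(p,4),"area",st[j,4])
    return p,m
E
python3 - <<'E'
from h import *
c,W,s=snap("wrist","pics/w4.png")
i=c["image"]; print(i[174,325],i[190,325],i[170,310], i[160,300])
p,m=disc(c,W,(323,174),.088,16)
move([p[0],p[1],0.143],0.0)
E
```

```text
[191 181 162] [177 171 160] [189 181 166] [209 206 189]
disc px [322.9 174. ] [31.4 31.6] xy [0.6129 0.1438 0.088 ] area 787
clock 3.05 travel [0.0006, -0.0026, 0.1772] rot [-0.1, -0.05, -0.15] tcp [0.6122 0.1408 0.3202] rpy [-1.799e+02 -5.000e-02 -1.500e-01] w 0.085
```

>>> {"method": "apply_moves", "body": {"series": [{"travel": [0.0006, -0.0036, 0.05], "delta_rot": [0, 0, 0], "claw": 0.085}, {"travel": [0.0006, -0.0036, 0.1], "delta_rot": [0, 0, 0], "claw": 0.085}, {"travel": [0.0006, -0.0036, 0.14], "delta_rot": [0, 0, 0], "claw": 0.085}, {"travel": [0.0006, -0.0036, 0.165], "delta_rot": [0, 0, 0], "claw": 0.085}, {"travel": [0.0006, -0.0036, 0.177], "delta_rot": [0, 0, 0], "claw": 0.07}], "newtons": 25}}

```text
clock: 3.68
tool_pos: [0.6124, 0.1425, 0.1421]
ee_rot: [-3.141, 0.001, -0.005]
force: [0.5, 0.6, 0.4]
width: 0.0709
```

Run:
```python
from h import *
c,W,s=snap("wrist","pics/w5.png")
move([.6128,.1445,0.143],0.0)
```

```text
clock 3.73 travel [0.0006, -0.0016, -0.0016] rot [-0.03, 0.1, -0.26] tcp [0.6122 0.1429 0.1414] rpy [-1.7998e+02  1.0000e-01 -2.6000e-01] w 0.0699
```

View pics/w5.png

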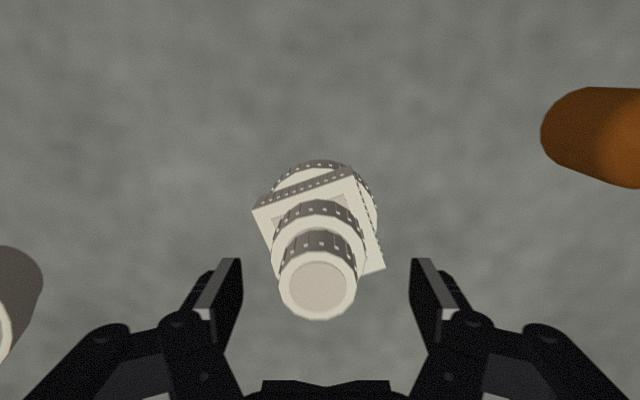

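Run:
```python
from h import *
c,W,s=snap("wrist","pics/w5.png")
p=plane(c,W,(318,285.5),.088)[0]; print(p)
move([p[0],p[1],0.143],0.0)
```

```text
[0.61502961 0.14594327 0.088     ]
clock 3.77 travel [0.0024, -0.0026, -0.0004] rot [-0.05, 0.04, -0.24] tcp [0.6126 0.1433 0.1426] rpy [-1.7995e+02  4.0000e-02 -2.4000e-01] w 0.0702
```

>>> {"method": "apply_moves", "body": {"series": [{"travel": [0.0016, -0.0024, 0], "delta_rot": [0, 0, 0], "claw": 0.05}, {"travel": [0.0016, -0.0024, 0], "delta_rot": [0, 0, 0], "claw": 0.03}, {"travel": [0.0016, -0.0024, 0], "delta_rot": [0, 0, 0], "claw": 0.025}, {"travel": [0.0016, -0.0024, 0], "delta_rot": [0, 0, 0], "claw": 0.025}, {"travel": [0.0016, -0.0024, 0], "delta_rot": [0, 0, 0], "claw": 0.025}], "newtons": 25}}

```text
clock: 4.4
tool_pos: [0.6148, 0.1459, 0.1439]
ee_rot: [-3.14, -0.001, -0.004]
force: [-0.4, -0.8, 6.0]
width: 0.0308
```

Run:
```python
from h import *
c,W,s=snap("wrist","pics/w6.png")
move([.4233,-.2395,0.30],0.0)
```

```text
clock 4.45 travel [-0.1896, 0.386, -0.1569] rot [-0.07, -0.09, -0.24] tcp [0.6148 0.1459 0.1439] rpy [-1.7993e+02 -9.0000e-02 -2.4000e-01] w 0.0307
```

View pics/w6.png

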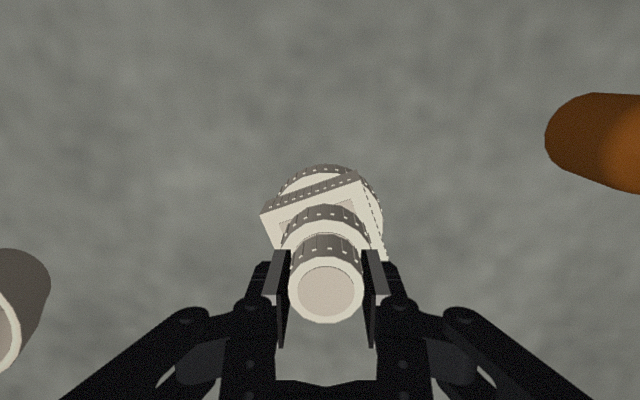

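>>> {"method": "apply_moves", "body": {"series": [{"travel": [0, 0, -0.01], "delta_rot": [0, 0, 0], "claw": 0.025}, {"travel": [0, 0, -0.03], "delta_rot": [0, 0, 0], "claw": 0.025}, {"travel": [0, 0, -0.06], "delta_rot": [0, 0, 0], "claw": 0.025}, {"travel": [0, 0, -0.09], "delta_rot": [0, 0, 0], "claw": 0.025}, {"travel": [-0.01, 0.02, -0.11], "delta_rot": [0, 0, 0], "claw": 0.025}]}}

```text
clock: 5.08
tool_pos: [0.6048, 0.1277, 0.2559]
ee_rot: [-3.138, -0.004, -0.001]
force: [-0.6, 0.0, -0.4]
width: 0.0305
```

Run:
```python
from h import *
c,W,s=snap("wrist","pics/w7.png")
move([.4233,-.2395,0.24],0.0)
```

```text
clock 5.12 travel [-0.1793, 0.3639, 0.0171] rot [-0.01, -0.31, -0.31] tcp [0.6045 0.1234 0.2581] rpy [-179.99   -0.31   -0.31] w 0.0309
```

View pics/w7.png

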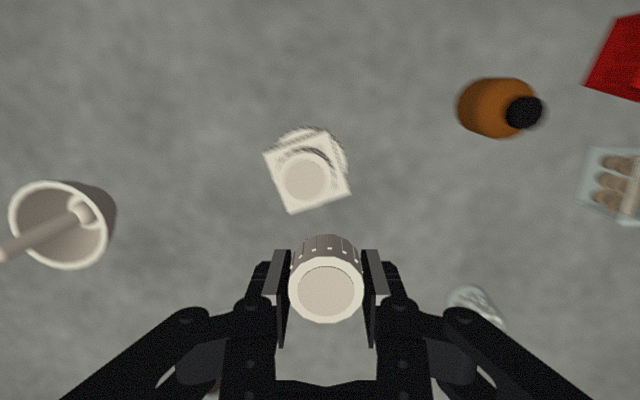

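>>> {"method": "apply_moves", "body": {"series": [{"travel": [-0.016, 0.035, 0], "delta_rot": [0, 0, 0], "claw": 0.025}, {"travel": [-0.042, 0.085, 0], "delta_rot": [0, 0, 0], "claw": 0.025}, {"travel": [-0.068, 0.138, 0], "delta_rot": [0, 0, 0], "claw": 0.025}, {"travel": [-0.094, 0.191, 0], "delta_rot": [0, 0, 0], "claw": 0.025}, {"travel": [-0.12, 0.244, 0], "delta_rot": [0, 0, 0], "claw": 0.025}]}}

```text
clock: 5.75
tool_pos: [0.4823, -0.1214, 0.2578]
ee_rot: [3.141, -0.006, -0.005]
force: [1.0, -0.4, -0.3]
width: 0.0307
```

Run:
```python
from h import *
move([.425,-.239,0.25],0.0)
```

```text
clock 5.75 travel [-0.0567, 0.1179, 0.0074] rot [0.01, -0.34, -0.3] tcp [ 0.4823 -0.1214  0.2578] rpy [179.99  -0.34  -0.3 ] w 0.0307
```

>>> {"method": "apply_moves", "body": {"series": [{"travel": [-0.025, 0.052, 0.002], "delta_rot": [0, -0.2, -0.2], "claw": 0.025}, {"travel": [-0.048, 0.1, 0.005], "delta_rot": [0, -0.34, -0.3], "claw": 0.025}, {"travel": [-0.0567, 0.118, 0.0075], "delta_rot": [0, -0.34, -0.3], "claw": 0.025}, {"travel": [-0.0567, 0.118, 0.0075], "delta_rot": [0, -0.34, -0.3], "claw": 0.025}, {"travel": [-0.0567, 0.118, 0.0075], "delta_rot": [0, -0.34, -0.3], "claw": 0.025}]}}

```text
clock: 6.38
tool_pos: [0.4257, -0.238, 0.2502]
ee_rot: [-3.141, -0.001, 0.001]
force: [-0.1, 1.0, -0.3]
width: 0.0305
```

Run:
```python
from h import *
c,W,s=snap("wrist","pics/w8.png")
p=proj(c,W,(.4233,-.2395,.06))[0]
print(s["tool_pos"],p)
q,m=rim(c,W,p,.06,rad=18)
move([.425,-.239,0.25],0.0)
```

```text
[ 0.42565922 -0.23797495  0.25020859] [327.75018072 192.1103589 ]
rim px [327.5 191.8] [22.8 24. ] xy [ 0.4235 -0.2393] r 0.0091 encl [ 0.4234 -0.2393  0.0093]
clock 6.42 travel [-0.0008, 0.0013, 0.0002] rot [-0.02, -0.04, 0.12] tcp [ 0.4258 -0.2377  0.2502] rpy [-1.7998e+02 -4.0000e-02  1.2000e-01] w 0.0304
```

View pics/w8.png

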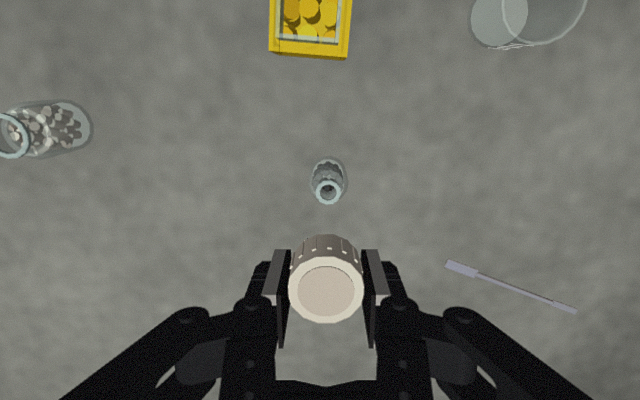

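>>> {"method": "apply_moves", "body": {"series": [{"travel": [-0.0008, 0.0013, 0.03], "delta_rot": [0, 0, 0.1], "claw": 0.025}, {"travel": [-0.0008, 0.0013, 0.06], "delta_rot": [0, 0, 0.1], "claw": 0.025}, {"travel": [-0.0008, 0.0013, 0.09], "delta_rot": [0, 0, 0.1], "claw": 0.025}, {"travel": [-0.0008, 0.0013, 0.103], "delta_rot": [0, 0, 0.1], "claw": 0.025}, {"travel": [-0.0008, 0.0013, 0.103], "delta_rot": [0, 0, 0.1], "claw": 0.025}]}}

```text
clock: 7.05
tool_pos: [0.4254, -0.2381, 0.1469]
ee_rot: [-3.141, 0.0, 0.002]
force: [0.3, -0.7, 0.2]
width: 0.0306
```

Run:
```python
from h import *
c,W,s=snap("wrist","pics/w9.png")
move([.425,-.239,0.1195],0.0)
```

```text
clock 7.10 travel [-0.0007, 0.0005, 0.0281] rot [-0.02, -0.06, 0.08] tcp [ 0.4257 -0.2386  0.1476] rpy [-1.7998e+02 -6.0000e-02  8.0000e-02] w 0.0311
```

View pics/w9.png

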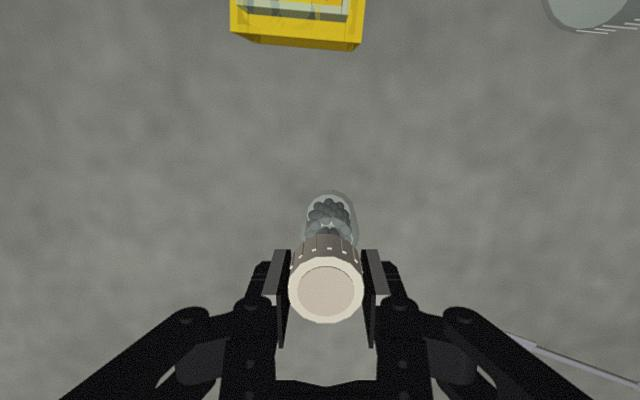

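Run:
```python
from h import *
i=cv2.imread("pics/w9.png")
cv2.imwrite("pics/w9a.png",cv2.resize(i[180:330,270:385],None,fx=4,fy=4,interpolation=cv2.INTER_CUBIC))
c,W,s=snap("wrist","pics/w9.png")
a=np.linspace(0,2*np.pi,24)
for h,r in[(0,.017),(.04,.017)]:
  e=proj(c,W,np.c_[.4235+r*np.cos(a),-.2393+r*np.sin(a),0*a+h]); print(h,e.min(0),e.max(0))
```

```text
0 [300.69618688 186.76742856] [353.14258866 235.82877975]
0.04 [295.81904211 208.84892411] [358.51949643 266.11352219]
```

View pics/w9a.png

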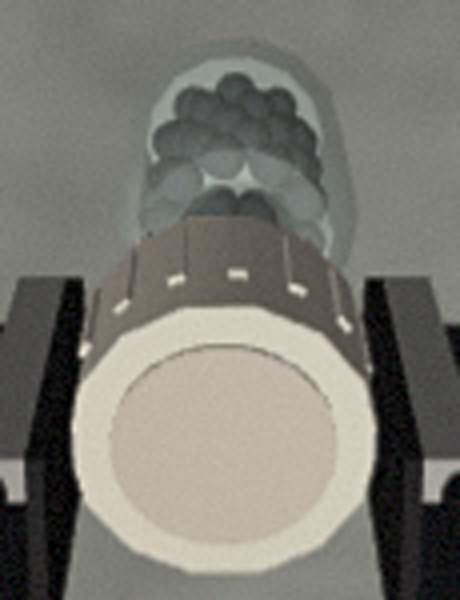

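>>> {"method": "apply_moves", "body": {"series": [{"travel": [-0.0017, 0.0009, 0.003], "delta_rot": [0, 0, 0], "claw": 0.025}, {"travel": [-0.0017, 0.0009, 0.009], "delta_rot": [0, 0, 0], "claw": 0.025}, {"travel": [-0.0017, 0.0009, 0.015], "delta_rot": [0, 0, 0], "claw": 0.025}, {"travel": [-0.0017, 0.0009, 0.021], "delta_rot": [0, 0, 0], "claw": 0.025}, {"travel": [-0.0017, 0.0009, 0.0265], "delta_rot": [0, 0, 0], "claw": 0.025}]}}

```text
clock: 7.78
tool_pos: [0.4241, -0.2397, 0.121]
ee_rot: [3.142, -0.002, 0.001]
force: [0.5, -0.6, 0.5]
width: 0.0307
```

Run:
```python
from h import *
c,W,s=snap("wrist","pics/w10.png")
move([.424,-.2395,0.1195],0.0)
print(np.round(s["force"],2),np.round(s["torque"],2))
```

```text
clock 7.83 travel [0.0001, -0.0001, 0.0009] rot [-0.02, -0.05, 0.06] tcp [ 0.4239 -0.2396  0.1204] rpy [-1.7998e+02 -5.0000e-02  6.0000e-02] w 0.0305
[ 0.51 -0.56  0.5 ] [ 0.01  0.   -0.04]
```

View pics/w10.png

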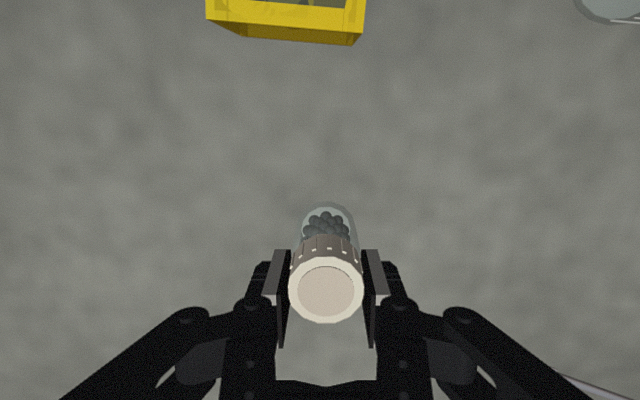

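>>> {"method": "apply_moves", "body": {"series": [{"travel": [0, 0, 0.001], "delta_rot": [0, 0, 0], "claw": 0.025}, {"travel": [0, 0, 0.0012], "delta_rot": [0, 0, 0], "claw": 0.036}, {"travel": [0, 0, 0.001], "delta_rot": [0, 0, 0], "claw": 0.05}, {"travel": [0, 0, -0.003], "delta_rot": [0, 0, 0], "claw": 0.06}, {"travel": [0, 0, -0.03], "delta_rot": [0, 0, 0], "claw": 0.07}]}}

```text
clock: 8.45
tool_pos: [0.4232, -0.2392, 0.15]
ee_rot: [-3.14, 0.002, 0.001]
force: [0.2, 0.0, 1.2]
width: 0.0697
```

Run:
```python
from h import *
c,W,s=snap("wrist","pics/w11.png")
move([.614,.1455,0.26],0.0)
```

```text
clock 8.50 travel [0.1902, -0.385, -0.1062] rot [0.05, -0.17, 0.07] tcp [ 0.4246 -0.2398  0.1536] rpy [ 1.7995e+02 -1.7000e-01  7.0000e-02] w 0.07
```

View pics/w11.png

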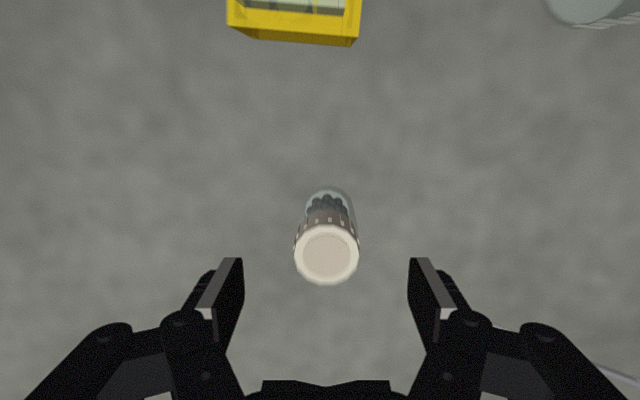

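>>> {"method": "apply_moves", "body": {"series": [{"travel": [0.0, 0.0, -0.04], "delta_rot": [0, 0, 0], "claw": 0.07}, {"travel": [0.02, -0.04, -0.08], "delta_rot": [0, 0, 0], "claw": 0.07}, {"travel": [0.045, -0.09, -0.105], "delta_rot": [0, 0, 0], "claw": 0.07}, {"travel": [0.07, -0.143, -0.106], "delta_rot": [0, 0, 0], "claw": 0.07}, {"travel": [0.096, -0.196, -0.106], "delta_rot": [0, 0, 0], "claw": 0.07}]}}

```text
clock: 9.12
tool_pos: [0.5207, -0.0422, 0.2608]
ee_rot: [3.14, -0.005, 0.001]
force: [1.1, -1.8, -0.0]
width: 0.07
```

Run:
```python
from h import *
move([.614,.1455,0.26],0.0)
```

```text
clock 9.12 travel [0.0934, -0.1876, 0.001] rot [0.08, -0.29, 0.03] tcp [ 0.5207 -0.0422  0.2608] rpy [ 1.7992e+02 -2.9000e-01  3.0000e-02] w 0.07
```

>>> {"method": "apply_moves", "body": {"series": [{"travel": [0.026, -0.053, 0.001], "delta_rot": [0, 0, 0], "claw": 0.07}, {"travel": [0.052, -0.106, 0.001], "delta_rot": [0, -0.2, 0], "claw": 0.07}, {"travel": [0.077, -0.157, 0.001], "delta_rot": [0, -0.3, 0], "claw": 0.07}, {"travel": [0.0934, -0.1876, 0.001], "delta_rot": [0, -0.3, 0], "claw": 0.07}, {"travel": [0.0934, -0.1876, 0.001], "delta_rot": [0, -0.3, 0], "claw": 0.07}]}}

```text
clock: 9.75
tool_pos: [0.6142, 0.1492, 0.2599]
ee_rot: [-3.141, 0.0, 0.005]
force: [-0.4, -0.5, -0.4]
width: 0.0701
```

Run:
```python
from h import *
c,W,s=snap("wrist","pics/w12.png")
p=proj(c,W,(.613,.1450,.066))[0]; print(p)
p,m=disc(c,W,p,.066,30)
move([.614,.1455,0.26],0.0)
cv2.imwrite("pics/w12a.png",cv2.resize(cv2.cvtColor(c["image"],cv2.COLOR_RGB2BGR)[115:235,265:385],None,fx=5,fy=5,interpolation=cv2.INTER_CUBIC))
```

```text
[331.30811601 189.04201642]
disc px [330.6 188.8] [55.4 60.4] xy [0.6132 0.1456 0.066 ] area 2567
clock 9.80 travel [0.0001, 0.0012, -0.0002] rot [0.07, 0.03, 0.16] tcp [0.6139 0.1467 0.2598] rpy [1.7993e+02 3.0000e-02 1.6000e-01] w 0.0702
```

View pics/w12a.png

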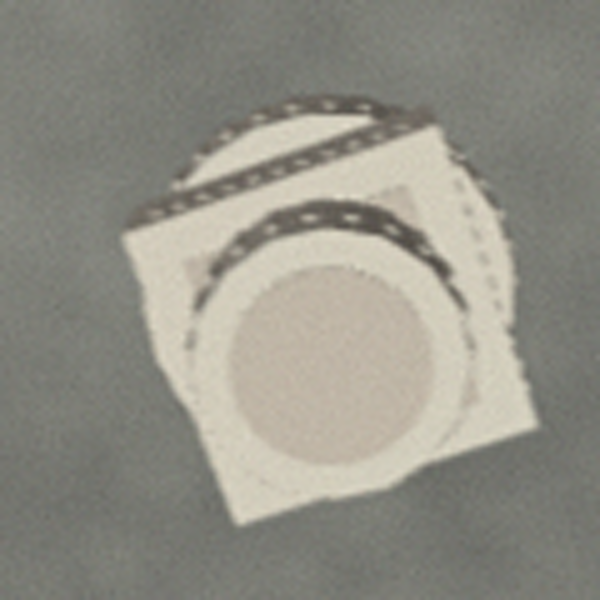

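>>> {"method": "apply_moves", "body": {"series": [{"travel": [0.0006, 0.0014, 0.05], "delta_rot": [0, 0, 0], "claw": 0.07}, {"travel": [0.0006, 0.0014, 0.1], "delta_rot": [0, 0, 0], "claw": 0.07}, {"travel": [0.0006, 0.0014, 0.127], "delta_rot": [0, 0, 0], "claw": 0.07}, {"travel": [0.0006, 0.0014, 0.137], "delta_rot": [0, 0, 0], "claw": 0.065}, {"travel": [0.0006, 0.0014, 0.137], "delta_rot": [0, 0, 0], "claw": 0.06}]}}

```text
clock: 10.42
tool_pos: [0.6145, 0.1442, 0.1231]
ee_rot: [3.14, 0.001, 0.002]
force: [0.6, 0.1, -0.0]
width: 0.0601
```

Run:
```python
from h import *
c,W,s=snap("wrist","pics/w13.png")
p=proj(c,W,(.613,.1450,.066))[0]; print(p)
p,m=disc(c,W,p,.066,60)
move([p[0],p[1],0.123],0.0)
```

```text
[323.47276755 289.67213249]
disc px [323.5 284.2] [ 91.3 118.4] xy [0.6155 0.145  0.066 ] area 7940
clock 10.47 travel [0.0006, -0.0004, 0.0009] rot [0.07, -0.05, 0.11] tcp [0.6149 0.1446 0.1239] rpy [ 1.7993e+02 -5.0000e-02  1.1000e-01] w 0.0598
```

View pics/w13.png

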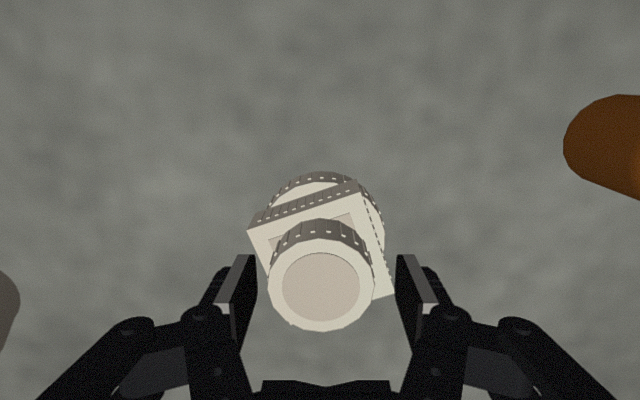

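>>> {"method": "apply_moves", "body": {"series": [{"travel": [0.0004, -0.0015, 0], "delta_rot": [0, 0, 0], "claw": 0.05}, {"travel": [0.0004, -0.0015, 0], "delta_rot": [0, 0, 0], "claw": 0.038}, {"travel": [0.0004, -0.0015, 0], "delta_rot": [0, 0, 0], "claw": 0.036}, {"travel": [0.0004, -0.0015, 0], "delta_rot": [0, 0, 0], "claw": 0.036}, {"travel": [0.0004, -0.0015, -0.004], "delta_rot": [0, 0, 0], "claw": 0.036}]}}

```text
clock: 11.1
tool_pos: [0.6155, 0.1462, 0.1288]
ee_rot: [3.141, -0.002, 0.002]
force: [-0.4, -0.9, 0.1]
width: 0.0429
```

Run:
```python
from h import *
c,W,s=snap("wrist","pics/w14.png"); print(s["tool_pos"])
move([.466,-.012,0.25],0.0)
```

```text
[0.61550184 0.14621651 0.1287884 ]
clock 11.15 travel [-0.1497, 0.1581, -0.121] rot [0.05, -0.13, 0.11] tcp [0.6157 0.1463 0.1292] rpy [ 1.7995e+02 -1.3000e-01  1.1000e-01] w 0.0427
```

View pics/w14.png

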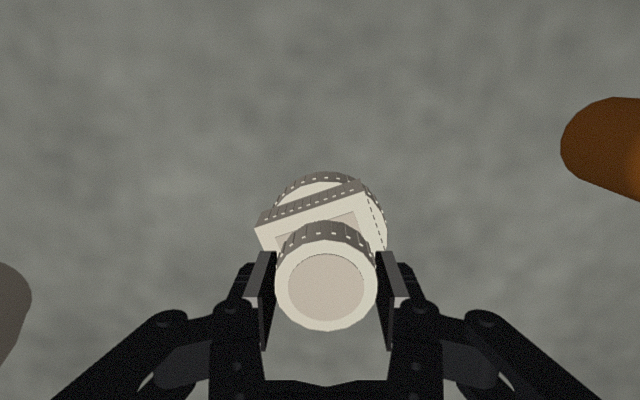

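>>> {"method": "apply_moves", "body": {"series": [{"travel": [0, 0, -0.04], "delta_rot": [0, 0, 0], "claw": 0.036}, {"travel": [-0.005, 0.005, -0.09], "delta_rot": [0, 0, 0], "claw": 0.036}, {"travel": [-0.04, 0.042, -0.12], "delta_rot": [0, 0, 0], "claw": 0.036}, {"travel": [-0.08, 0.085, -0.121], "delta_rot": [0, 0, 0], "claw": 0.036}, {"travel": [-0.12, 0.127, -0.121], "delta_rot": [0, 0, 0], "claw": 0.036}]}}

```text
clock: 11.78
tool_pos: [0.4945, 0.018, 0.2508]
ee_rot: [3.14, -0.004, 0.002]
force: [0.3, -0.9, 0.6]
width: 0.0425
```

Run:
```python
from h import *
move([.467,-.015,0.25],0.0)
```

```text
clock 11.78 travel [-0.0276, 0.0329, 0.0007] rot [0.07, -0.22, 0.12] tcp [0.4945 0.018  0.2508] rpy [ 1.7993e+02 -2.2000e-01  1.2000e-01] w 0.0425
```

>>> {"method": "apply_moves", "body": {"series": [{"travel": [-0.02, 0.025, 0.0], "delta_rot": [0, -0.2, 0.1], "claw": 0.036}, {"travel": [-0.0276, 0.033, 0.0], "delta_rot": [0, -0.2, 0.1], "claw": 0.036}, {"travel": [-0.0276, 0.033, 0], "delta_rot": [0, -0.2, 0.1], "claw": 0.036}, {"travel": [-0.0276, 0.033, 0], "delta_rot": [0, -0.2, 0.1], "claw": 0.036}, {"travel": [-0.0276, 0.033, 0], "delta_rot": [0, -0.2, 0.1], "claw": 0.036}]}}

```text
clock: 12.4
tool_pos: [0.4677, -0.014, 0.2506]
ee_rot: [3.141, -0.001, 0.002]
force: [0.9, -0.3, -0.0]
width: 0.0426
```

Run:
```python
from h import *
c,W,s=snap("wrist","pics/w15.png")
p=proj(c,W,(.4663,-.016,.068))[0]
print(s["tool_pos"],p)
q,m=rim(c,W,p,.068,rad=28)
move([q[0],q[1],0.16],0.0)
```

```text
[ 0.46768679 -0.01400386  0.25060989] [328.22548066 193.94671253]
rim px [326.3 192.9] [39.  40.6] xy [ 0.4668 -0.0146] r 0.0150 encl [ 0.4667 -0.0146  0.0154]
clock 12.45 travel [-0.0007, 0.0003, 0.0906] rot [0.04, -0.02, 0.11] tcp [ 0.4675 -0.0141  0.2506] rpy [ 1.7996e+02 -2.0000e-02  1.1000e-01] w 0.0422
```

View pics/w15.png

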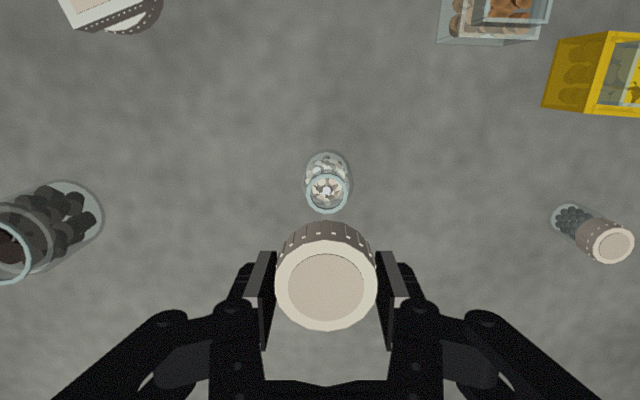

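>>> {"method": "apply_moves", "body": {"series": [{"travel": [0, 0.0004, 0.04], "delta_rot": [0, 0, 0.1], "claw": 0.036}, {"travel": [0, 0.0004, 0.08], "delta_rot": [0, 0, 0.1], "claw": 0.036}, {"travel": [0, 0.0004, 0.095], "delta_rot": [0, 0, 0.1], "claw": 0.036}, {"travel": [0, 0.0004, 0.1], "delta_rot": [0, 0, 0.1], "claw": 0.036}, {"travel": [0, 0.0004, 0.11], "delta_rot": [0, 0, 0.1], "claw": 0.036}]}}

```text
clock: 13.08
tool_pos: [0.4683, -0.0143, 0.1408]
ee_rot: [3.141, -0.002, 0.0]
force: [-0.4, -0.2, 0.4]
width: 0.0429
```

Run:
```python
from h import *
c,W,s=snap("wrist","pics/w16.png"); print(s["force"])
move([.4677,-.0146,0.1295],0.0)
```

```text
[-0.37625144 -0.21070306  0.36637095]
clock 13.12 travel [-0.0001, 0.0001, 0.0102] rot [0.03, -0.03, 0.02] tcp [ 0.4678 -0.0145  0.1397] rpy [ 1.7997e+02 -3.0000e-02  2.0000e-02] w 0.0428
```

View pics/w16.png

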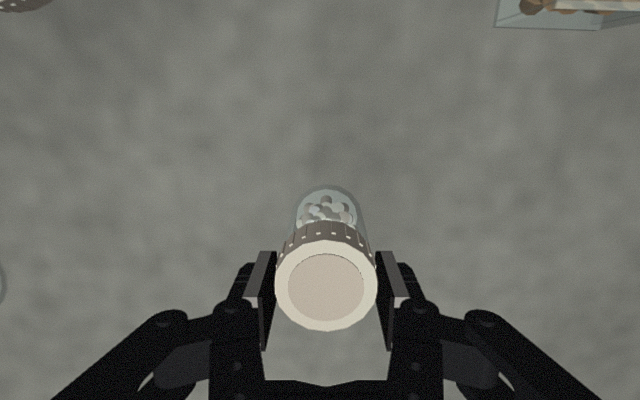

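>>> {"method": "apply_moves", "body": {"series": [{"travel": [0, 0, 0.006], "delta_rot": [0, 0, 0], "claw": 0.036}, {"travel": [0, 0, 0.0098], "delta_rot": [0, 0, 0], "claw": 0.036}, {"travel": [0, 0, 0.0098], "delta_rot": [0, 0, 0], "claw": 0.05}, {"travel": [0, 0, 0.009], "delta_rot": [0, 0, 0], "claw": 0.065}, {"travel": [0, 0, 0.0], "delta_rot": [0, 0, 0], "claw": 0.075}]}}

```text
clock: 13.75
tool_pos: [0.4675, -0.0145, 0.1397]
ee_rot: [3.141, 0.001, 0.0]
force: [0.6, -0.6, -0.4]
width: 0.0752
```

Run:
```python
from h import *
move([.614,.1455,0.26],0.35)
```

```text
clock 13.75 travel [0.1465, -0.1599, -0.1205] rot [0.03, 0.04, -20.03] tcp [ 0.4675 -0.0145  0.1397] rpy [1.7997e+02 3.0000e-02 2.0000e-02] w 0.0752
```

>>> {"method": "apply_moves", "body": {"series": [{"travel": [0, 0, -0.05], "delta_rot": [0, 0, 0], "claw": 0.085}, {"travel": [0.015, -0.016, -0.1], "delta_rot": [0, 0, -5], "claw": 0.085}, {"travel": [0.05, -0.055, -0.12], "delta_rot": [0, 0, -10], "claw": 0.085}, {"travel": [0.09, -0.098, -0.12], "delta_rot": [0, 0, -15], "claw": 0.085}, {"travel": [0.13, -0.14, -0.12], "delta_rot": [0, 0, -20], "claw": 0.085}]}}

```text
clock: 14.38
tool_pos: [0.5987, 0.1266, 0.2611]
ee_rot: [3.141, -0.001, 0.351]
force: [0.1, 0.3, -0.0]
width: 0.0849
```

Run:
```python
from h import *
c,W,s=snap("wrist","pics/w17.png")
move([.614,.1455,0.24],0.35)
```

```text
clock 14.43 travel [0.0152, -0.0067, 0.0205] rot [-0.25, -0.32, 0.62] tcp [0.6021 0.1337 0.2604] rpy [-179.76   -0.32   20.67] w 0.0853
```

View pics/w17.png

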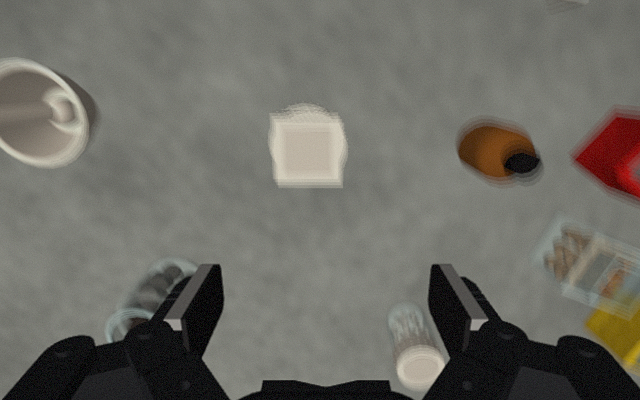

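>>> {"method": "apply_moves", "body": {"series": [{"travel": [0.015, -0.0067, 0.02], "delta_rot": [0, 0, 0.5], "claw": 0.085}, {"travel": [0.015, -0.0067, 0.02], "delta_rot": [0, 0, 0.5], "claw": 0.085}, {"travel": [0.015, -0.0067, 0.02], "delta_rot": [0, 0, 0.5], "claw": 0.085}, {"travel": [0.015, -0.0067, 0.02], "delta_rot": [0, 0, 0.5], "claw": 0.085}, {"travel": [0.015, -0.0067, 0.02], "delta_rot": [0, 0, 0.5], "claw": 0.085}]}}

```text
clock: 15.05
tool_pos: [0.6138, 0.1446, 0.2413]
ee_rot: [-3.138, -0.006, 0.351]
force: [0.1, 0.2, -0.5]
width: 0.0851
```

Run:
```python
from h import *
c,W,s=snap("wrist","pics/w18.png"); print(proj(c,W,(.614,.1455,.044)))
move([.614,.1455,0.24],0.35)
cv2.imwrite("pics/w18a.png",cv2.resize(cv2.cvtColor(c["image"],cv2.COLOR_RGB2BGR)[130:250,265:385],None,fx=5,fy=5,interpolation=cv2.INTER_CUBIC))
```

```text
[[325.72407756 187.20556356]]
clock 15.10 travel [0.0004, -0.0005, 0.0012] rot [-0.22, -0.36, 0.08] tcp [0.6138 0.1448 0.2412] rpy [-179.78   -0.36   20.13] w 0.0849
```

View pics/w18a.png

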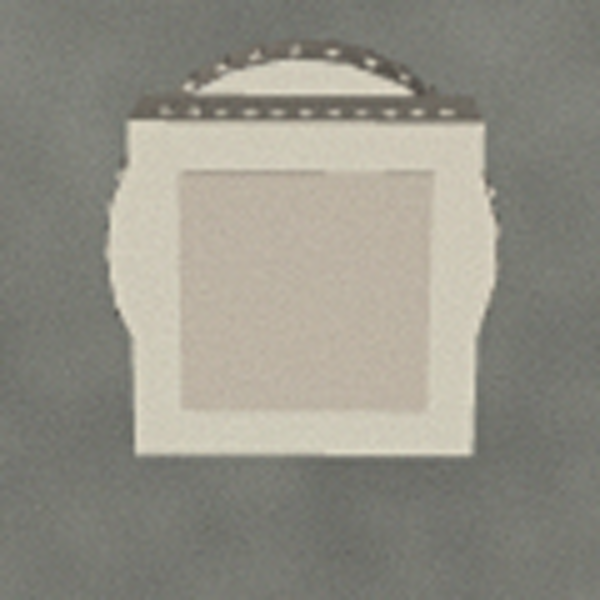

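>>> {"method": "apply_moves", "body": {"series": [{"travel": [0.0004, -0.0005, 0.05], "delta_rot": [-0.2, -0.3, 0], "claw": 0.085}, {"travel": [0.0004, -0.0005, 0.1], "delta_rot": [-0.2, -0.3, 0], "claw": 0.085}, {"travel": [0.0004, -0.0005, 0.132], "delta_rot": [-0.2, -0.3, 0], "claw": 0.08}, {"travel": [0.0004, -0.0005, 0.14], "delta_rot": [-0.2, -0.3, 0], "claw": 0.07}, {"travel": [0.0004, -0.0005, 0.14], "delta_rot": [-0.2, -0.3, 0], "claw": 0.066}]}}

```text
clock: 15.72
tool_pos: [0.6149, 0.1464, 0.1017]
ee_rot: [-3.141, -0.001, 0.351]
force: [-0.2, 1.5, -0.3]
width: 0.0658
```

Run:
```python
from h import *
c,W,s=snap("wrist","pics/w19.png"); print(proj(c,W,(.614,.1455,.044)))
move([.614,.1455,0.101],0.35)
```

```text
[[327.09375676 288.46710087]]
clock 15.78 travel [-0.0016, 0.0005, 0.0015] rot [-0.02, -0.16, 0.07] tcp [0.6153 0.1465 0.1025] rpy [-1.7998e+02 -1.6000e-01  2.0120e+01] w 0.066
```

View pics/w19.png

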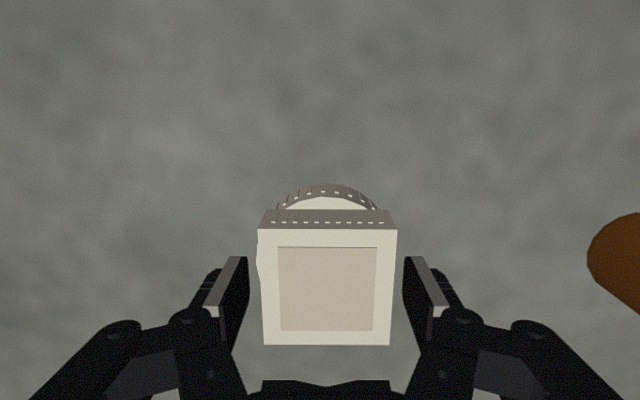

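>>> {"method": "apply_moves", "body": {"series": [{"travel": [-0.0005, 0.0003, 0.001], "delta_rot": [0, 0, 0], "claw": 0.055}, {"travel": [-0.0005, 0.0003, 0.001], "delta_rot": [0, 0, 0], "claw": 0.048}, {"travel": [-0.0005, 0.0003, 0.001], "delta_rot": [0, 0, 0], "claw": 0.046}, {"travel": [-0.0005, 0.0003, 0.001], "delta_rot": [0, 0, 0], "claw": 0.046}, {"travel": [-0.0005, 0.0003, -0.002], "delta_rot": [0, 0, 0], "claw": 0.046}], "newtons": 30}}

```text
clock: 16.4
tool_pos: [0.6152, 0.146, 0.1054]
ee_rot: [-3.142, -0.004, 0.351]
force: [-0.1, -0.6, -0.1]
width: 0.053
```

Run:
```python
from h import *
c,W,s=snap("wrist","pics/w20.png"); print(s["tool_pos"],s["force"])
move([.599,-.13,0.26],0.0)
```

```text
[0.61518643 0.14602196 0.10537227] [-0.08405603 -0.56753539 -0.07974685]
clock 16.45 travel [-0.1096, 0.2536, -0.1549] rot [-0.05, -0.23, 20.12] tcp [0.6153 0.1461 0.1056] rpy [-180.     -0.24   20.12] w 0.0531
```

View pics/w20.png

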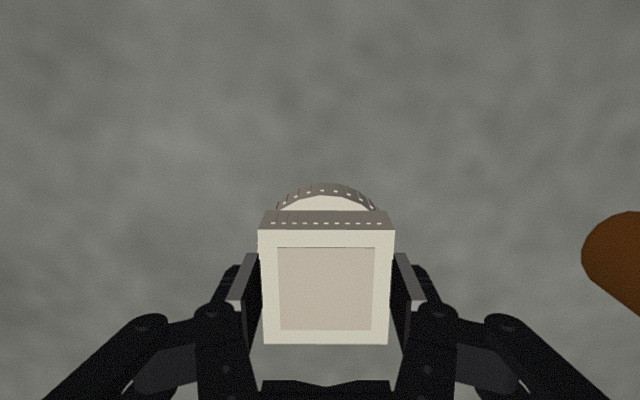

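>>> {"method": "apply_moves", "body": {"series": [{"travel": [0, 0, -0.05], "delta_rot": [0, 0, 0], "claw": 0.046}, {"travel": [-0.005, 0.01, -0.11], "delta_rot": [0, 0, 2], "claw": 0.046}, {"travel": [-0.025, 0.055, -0.15], "delta_rot": [0, 0, 6], "claw": 0.046}, {"travel": [-0.048, 0.11, -0.155], "delta_rot": [0, 0, 11], "claw": 0.046}, {"travel": [-0.072, 0.167, -0.155], "delta_rot": [0, 0, 16], "claw": 0.046}]}}

```text
clock: 17.08
tool_pos: [0.6045, -0.0372, 0.2617]
ee_rot: [-3.141, -0.006, 0.07]
force: [0.7, 0.7, -1.0]
width: 0.0529
```

Run:
```python
from h import *
move([.599,-.13,0.26],0.0)
```

```text
clock 17.07 travel [-0.012, 0.0922, 0.0016] rot [-0.06, -0.37, 4.0] tcp [ 0.6045 -0.0372  0.2617] rpy [-179.95   -0.37    3.99] w 0.0529
```

>>> {"method": "apply_moves", "body": {"series": [{"travel": [-0.006, 0.05, 0], "delta_rot": [0, -0.2, 2], "claw": 0.046}, {"travel": [-0.012, 0.092, 0.001], "delta_rot": [0, -0.3, 4], "claw": 0.046}, {"travel": [-0.012, 0.092, 0.001], "delta_rot": [0, -0.3, 4], "claw": 0.046}, {"travel": [-0.012, 0.092, 0.001], "delta_rot": [0, -0.3, 4], "claw": 0.046}, {"travel": [-0.012, 0.092, 0.001], "delta_rot": [0, -0.3, 4], "claw": 0.046}]}}

```text
clock: 17.7
tool_pos: [0.5992, -0.1279, 0.2608]
ee_rot: [-3.14, -0.001, 0.003]
force: [-0.6, -0.3, -0.6]
width: 0.0533
```

Run:
```python
from h import *
c,W,s=snap("wrist","pics/w21.png"); print(s["tool_pos"],s["ee_rot"]); print(proj(c,W,(.598,-.13,.075)))
cv2.imwrite("pics/w21a.png",cv2.resize(cv2.cvtColor(c["image"],cv2.COLOR_RGB2BGR)[120:260,265:405],None,fx=4.2,fy=4.2,interpolation=cv2.INTER_CUBIC))
```

```text
[ 0.59918951 -0.127937    0.26075884] [-3.13966715e+00 -1.46518355e-03  2.71991292e-03]
[[328.91503987 192.59953521]]
```

View pics/w21.png

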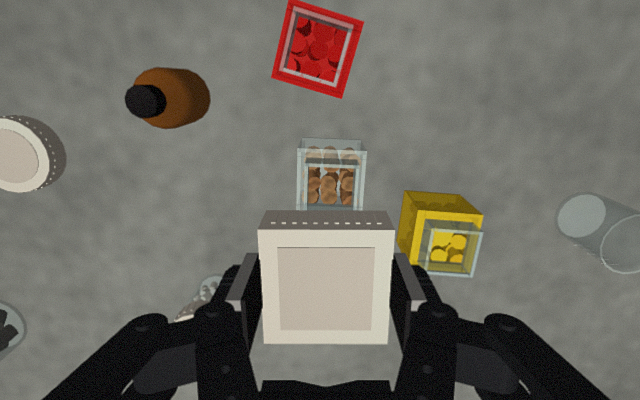

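View pics/w21a.png

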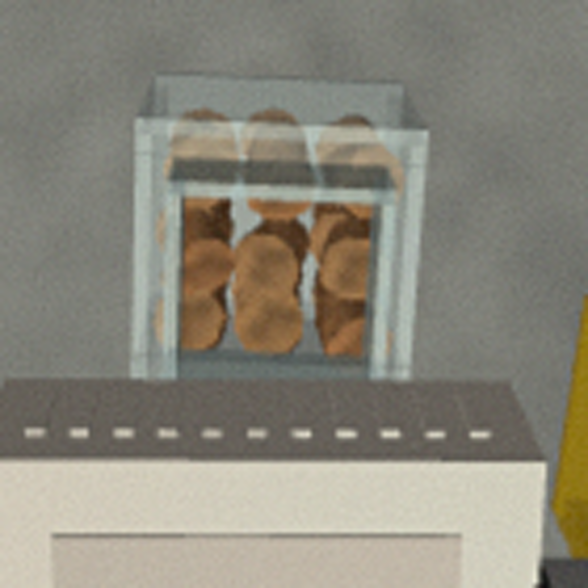

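>>> {"method": "apply_moves", "body": {"series": [{"travel": [-0.02, 0.002, -0.01], "delta_rot": [0, 0, 0], "claw": 0.046}, {"travel": [-0.04, 0.002, -0.02], "delta_rot": [0, 0, 0], "claw": 0.046}, {"travel": [-0.04, 0.002, -0.02], "delta_rot": [0, 0, 0], "claw": 0.046}, {"travel": [-0.04, 0.002, -0.02], "delta_rot": [0, 0, 0], "claw": 0.046}, {"travel": [-0.04, 0.002, -0.02], "delta_rot": [0, 0, 0], "claw": 0.046}]}}

```text
clock: 18.38
tool_pos: [0.5597, -0.1298, 0.2802]
ee_rot: [-3.139, -0.001, 0.003]
force: [-0.1, -0.0, -0.9]
width: 0.0531
```

Run:
```python
from h import *
c,W,s=snap("wrist","pics/w22.png"); print(s["tool_pos"],s["ee_rot"],s["joint_vel"]); print(proj(c,W,(.598,-.13,.075)))
cv2.imwrite("pics/w22a.png",cv2.resize(cv2.cvtColor(c["image"],cv2.COLOR_RGB2BGR)[70:190,270:390],None,fx=5,fy=5,interpolation=cv2.INTER_CUBIC))
```

```text
[ 0.55971852 -0.12983228  0.28023429] [-3.13947561e+00 -1.22500630e-03  3.30820775e-03] [ 2.10734856e-03  1.32178110e-03  8.16637087e-04  1.08461060e-03
 -2.20927239e-03  1.10921004e-03 -9.51055998e-05]
[[326.61000783 135.43700821]]
```

View pics/w22a.png

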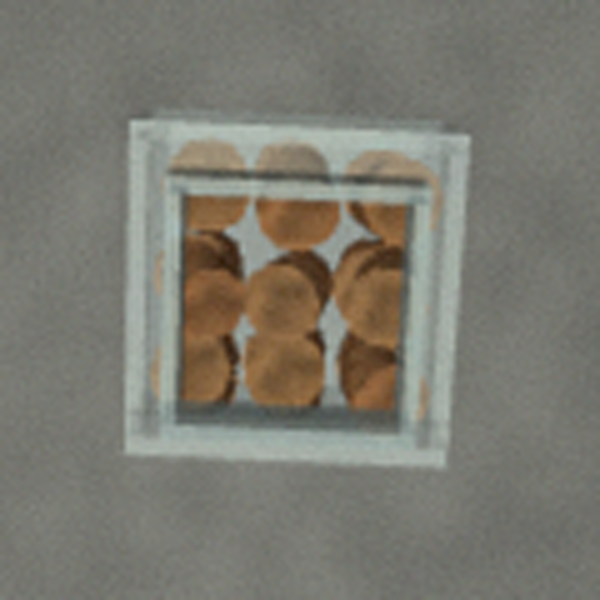

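Run:
```python
from h import *
c,W,s=snap("wrist","pics/w22b.png")
for zc,h in [([(185,197),(411,203),(403,432),(178,425)],.075),([(132,120),(470,135),(446,467),(125,453)],.055)]:
    P=plane(c,W,[(270+x/5,70+y/5) for x,y in zc],h)
    print(np.round(P[:,:2],4),"c",P.mean(0)[:2].round(4))
    for i in range(4):
        d=P[(i+1)%4]-P[i]; print(round(np.linalg.norm(d)*1e3,1),round(np.degrees(np.arctan2(d[0],-d[1])),1))
move([.599,-.13,.26],0)
```

```text
[[ 0.6172 -0.1154]
 [ 0.6164 -0.1491]
 [ 0.5817 -0.1487]
 [ 0.5827 -0.1138]] c [ 0.5995 -0.1317]
33.7 -1.3
34.7 -90.5
34.9 178.4
34.5 87.4
[[ 0.6273 -0.1061]
 [ 0.6252 -0.1595]
 [ 0.5715 -0.1575]
 [ 0.5737 -0.1037]] c [ 0.5994 -0.1317]
53.4 -2.3
53.7 -92.2
53.8 177.6
53.6 87.4
clock 18.48 travel [0.0395, 0.0002, 0.0202] rot [-0.12, -0.05, 0.18] tcp [ 0.5595 -0.13    0.2802] rpy [-1.7988e+02 -5.0000e-02  1.8000e-01] w 0.053
```

>>> {"method": "apply_moves", "body": {"series": [{"travel": [0.025, 0.001, 0.02], "delta_rot": [0, 0, 1.3], "claw": 0.046}, {"travel": [0.0413, 0.0016, 0.06], "delta_rot": [-0.1, 0, 2.5], "claw": 0.046}, {"travel": [0.0413, 0.0016, 0.1], "delta_rot": [-0.1, 0, 2.5], "claw": 0.046}, {"travel": [0.0413, 0.0016, 0.116], "delta_rot": [-0.1, 0, 2.5], "claw": 0.046}, {"travel": [0.0413, 0.0016, 0.116], "delta_rot": [-0.1, 0, 2.5], "claw": 0.046}]}}

```text
clock: 19.1
tool_pos: [0.6006, -0.1311, 0.1635]
ee_rot: [-3.141, 0.001, -0.041]
force: [-0.2, -0.5, 0.1]
width: 0.0531
```

Run:
```python
from h import *
c,W,s=snap("wrist","pics/w23.png"); print(s["force"])
move([.601,-.1315,0.1365],-.040)
```

```text
[-0.17749838 -0.45333826  0.13930812]
clock 19.15 travel [-0.0004, 0.0003, 0.0283] rot [-0.03, -0.08, -0.03] tcp [ 0.6013 -0.1312  0.1648] rpy [-1.7997e+02 -8.0000e-02 -2.3200e+00] w 0.0531
```

View pics/w23.png

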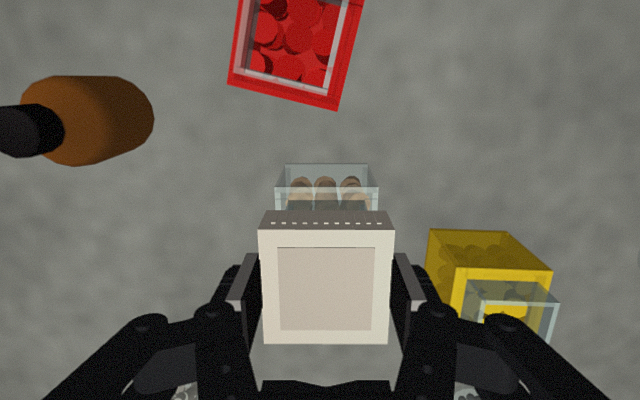

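>>> {"method": "apply_moves", "body": {"series": [{"travel": [-0.0003, 0.0003, 0.006], "delta_rot": [0, 0, 0], "claw": 0.046}, {"travel": [-0.0003, 0.0003, 0.012], "delta_rot": [0, 0, 0], "claw": 0.046}, {"travel": [-0.0003, 0.0003, 0.017], "delta_rot": [0, 0, 0], "claw": 0.046}, {"travel": [-0.0003, 0.0003, 0.022], "delta_rot": [0, 0, 0], "claw": 0.046}, {"travel": [-0.0003, 0.0003, 0.0265], "delta_rot": [0, 0, 0], "claw": 0.046}]}}

```text
clock: 19.77
tool_pos: [0.601, -0.1315, 0.138]
ee_rot: [-3.141, -0.001, -0.041]
force: [1.0, -0.2, -1.3]
width: 0.0533
```

Run:
```python
from h import *
c,W,s=snap("wrist","pics/w24.png"); print(s["force"],s["torque"])
move([.601,-.1315,0.1365],-.040)
```

```text
[ 0.96695571 -0.18478746 -1.26350693] [ 0.01689324 -0.00631141 -0.02808852]
clock 19.82 travel [0.0, 0.0, 0.0011] rot [-0.04, -0.05, -0.03] tcp [ 0.601  -0.1315  0.1376] rpy [-1.7996e+02 -5.0000e-02 -2.3200e+00] w 0.0532
```

View pics/w24.png

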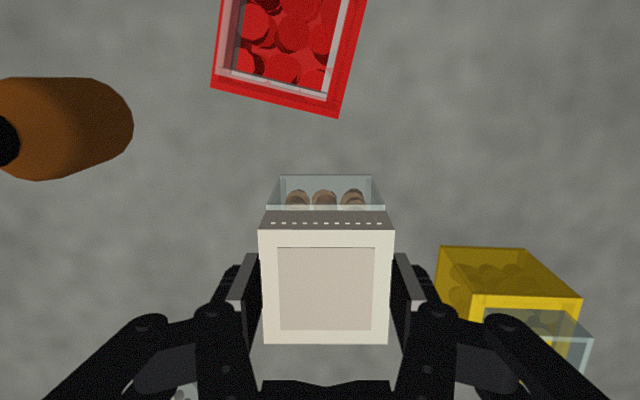

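No contact yet, skirt is over the neck; lower the last bit and release.

>>> {"method": "apply_moves", "body": {"series": [{"travel": [0, 0, 0.0015], "delta_rot": [0, 0, 0], "claw": 0.046}, {"travel": [0, 0, 0.0015], "delta_rot": [0, 0, 0], "claw": 0.06}, {"travel": [0, 0, 0.0015], "delta_rot": [0, 0, 0], "claw": 0.066}, {"travel": [0, 0, -0.004], "delta_rot": [0, 0, 0], "claw": 0.07}, {"travel": [0, 0, -0.04], "delta_rot": [0, 0, 0], "claw": 0.07}]}}

```text
clock: 20.45
tool_pos: [0.5997, -0.1314, 0.1761]
ee_rot: [-3.14, 0.004, -0.04]
force: [-0.5, -0.3, -0.1]
width: 0.0703
```

Run:
```python
from h import *
c,W,s=snap("wrist","pics/w25.png"); print(s["force"])
move([.614,.1455,0.24],0.0)
```

```text
[-0.52776505 -0.27053952 -0.10528509]
clock 20.50 travel [0.0008, -0.2772, -0.0577] rot [-0.0, -0.29, -2.32] tcp [ 0.6023 -0.1315  0.1823] rpy [-179.99   -0.29   -2.32] w 0.0701
```

View pics/w25.png

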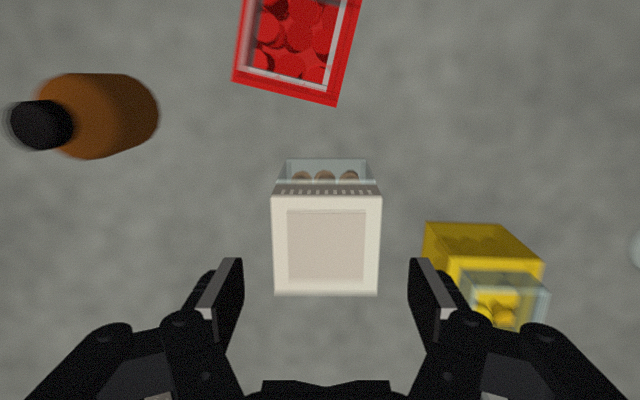

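>>> {"method": "apply_moves", "body": {"series": [{"travel": [0, -0.02, -0.045], "delta_rot": [0, 0, 0], "claw": 0.085}, {"travel": [0, -0.08, -0.058], "delta_rot": [0, 0, -0.6], "claw": 0.085}, {"travel": [0, -0.14, -0.058], "delta_rot": [0, 0, -1.2], "claw": 0.085}, {"travel": [0, -0.2, -0.058], "delta_rot": [0, 0, -1.8], "claw": 0.085}, {"travel": [0.0008, -0.255, -0.058], "delta_rot": [0, -0.3, -2.3], "claw": 0.085}]}}

```text
clock: 21.12
tool_pos: [0.613, 0.1256, 0.2409]
ee_rot: [-3.141, -0.001, 0.001]
force: [0.4, -0.5, 0.4]
width: 0.0851
```

Run:
```python
from h import *
move([.6142,.1455,0.23],0.0)
```

```text
clock 21.12 travel [0.0012, -0.0199, 0.011] rot [-0.02, -0.04, 0.03] tcp [0.613  0.1256 0.2409] rpy [-1.7998e+02 -4.0000e-02  3.0000e-02] w 0.0851
```

>>> {"method": "apply_moves", "body": {"series": [{"travel": [0.0012, -0.02, 0.011], "delta_rot": [0, 0, 0], "claw": 0.085}, {"travel": [0.0012, -0.02, 0.011], "delta_rot": [0, 0, 0], "claw": 0.085}, {"travel": [0.0012, -0.02, 0.011], "delta_rot": [0, 0, 0], "claw": 0.085}, {"travel": [0.0012, -0.02, 0.011], "delta_rot": [0, 0, 0], "claw": 0.085}, {"travel": [0.0012, -0.02, 0.011], "delta_rot": [0, 0, 0], "claw": 0.085}]}}

```text
clock: 21.75
tool_pos: [0.6145, 0.1443, 0.2303]
ee_rot: [-3.141, -0.001, -0.001]
force: [1.4, 0.2, -0.3]
width: 0.0851
```

Run:
```python
from h import *
c,W,s=snap("wrist","pics/w26.png")
p=proj(c,W,(.6135,.1455,.022))[0]; print(p)
p,m=disc(c,W,p,.022,45)
move([.6142,.1455,0.08],0.0)
cv2.imwrite("pics/w26a.png",cv2.resize(cv2.cvtColor(c["image"],cv2.COLOR_RGB2BGR)[120:260,255:395],None,fx=4,fy=4,interpolation=cv2.INTER_CUBIC))
```

```text
[324.2008445  183.69457937]
disc px [323.7 182.8] [77.1 80.7] xy [0.6143 0.1459 0.022 ] area 4896
clock 21.80 travel [-0.0004, -0.0009, 0.1502] rot [-0.01, -0.06, -0.05] tcp [0.6144 0.1446 0.2302] rpy [-1.7999e+02 -6.0000e-02 -5.0000e-02] w 0.0851
```

View pics/w26a.png

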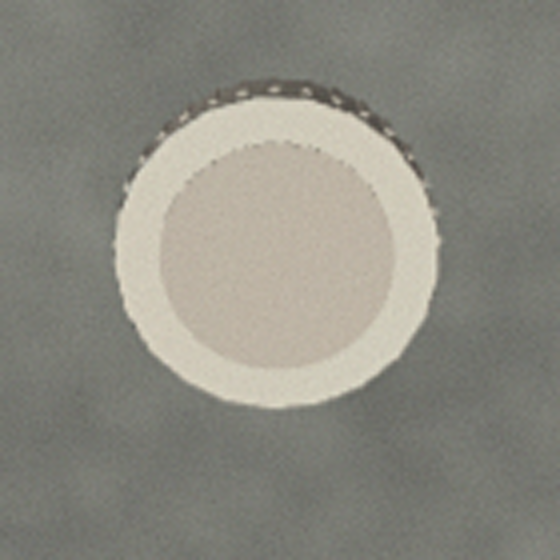

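>>> {"method": "apply_moves", "body": {"series": [{"travel": [0.0004, -0.0012, 0.05], "delta_rot": [0, 0, 0], "claw": 0.085}, {"travel": [0.0004, -0.0012, 0.1], "delta_rot": [0, 0, 0], "claw": 0.085}, {"travel": [0.0004, -0.0012, 0.135], "delta_rot": [0, 0, 0], "claw": 0.085}, {"travel": [0.0004, -0.0012, 0.149], "delta_rot": [0, 0, 0], "claw": 0.085}, {"travel": [0.0004, -0.0012, 0.154], "delta_rot": [0, 0, 0], "claw": 0.083}]}}

```text
clock: 22.42
tool_pos: [0.6152, 0.1457, 0.0762]
ee_rot: [-3.141, -0.001, -0.001]
force: [-0.1, -0.7, 0.8]
width: 0.0831
```

Run:
```python
from h import *
c,W,s=snap("wrist","pics/w27.png");print(s["force"])
move([.6145,.1457,0.076],0.0)
```

```text
[-0.12654381 -0.65090282  0.79787975]
clock 22.48 travel [-0.0008, 0.0001, 0.0003] rot [-0.02, -0.08, -0.07] tcp [0.6153 0.1458 0.0763] rpy [-1.7998e+02 -8.0000e-02 -7.0000e-02] w 0.0828
```

View pics/w27.png

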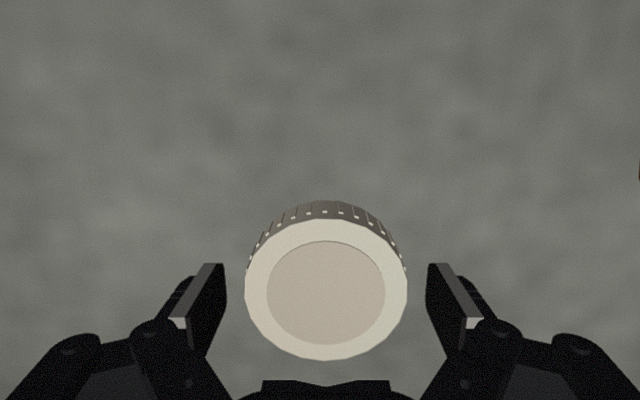

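Lid centred between the jaws (326, 290). Close.

>>> {"method": "apply_moves", "body": {"series": [{"travel": [-0.0004, 0, 0], "delta_rot": [0, 0, 0], "claw": 0.07}, {"travel": [-0.0004, 0, 0], "delta_rot": [0, 0, 0], "claw": 0.06}, {"travel": [-0.0004, 0, 0], "delta_rot": [0, 0, 0], "claw": 0.058}, {"travel": [-0.0004, 0, 0], "delta_rot": [0, 0, 0], "claw": 0.058}, {"travel": [-0.0004, 0, 0], "delta_rot": [0, 0, 0], "claw": 0.058}], "newtons": 35}}

```text
clock: 23.1
tool_pos: [0.6157, 0.146, 0.0783]
ee_rot: [-3.141, -0.004, -0.001]
force: [-1.4, -0.2, 4.9]
width: 0.0642
```

Run:
```python
from h import *
s=read_state();print(s["force"],s["tool_pos"])
move([.427,.228,0.28],0.0)
```

```text
[-1.44925812 -0.21307769  4.93977319] [0.61567136 0.14603622 0.07828518]
clock 23.10 travel [-0.1879, -0.0819, -0.2024] rot [-0.05, -0.24, -0.06] tcp [0.6157 0.146  0.0783] rpy [-1.7995e+02 -2.4000e-01 -6.0000e-02] w 0.0642
```

>>> {"method": "apply_moves", "body": {"series": [{"travel": [0, 0, -0.02], "delta_rot": [0, 0, 0], "claw": 0.058}, {"travel": [0, 0, -0.07], "delta_rot": [0, 0, 0], "claw": 0.058}, {"travel": [0, 0, -0.12], "delta_rot": [0, 0, 0], "claw": 0.058}, {"travel": [-0.02, -0.009, -0.17], "delta_rot": [0, 0, 0], "claw": 0.058}, {"travel": [-0.06, -0.026, -0.2], "delta_rot": [0, 0, 0], "claw": 0.058}]}}

```text
clock: 23.72
tool_pos: [0.5558, 0.1718, 0.2817]
ee_rot: [-3.139, -0.01, -0.004]
force: [-1.0, 0.5, -1.4]
width: 0.0644
```

Run:
```python
from h import *
c,W,s=snap("wrist","pics/w28.png");print(s["force"])
move([.39,.228,0.30],0.0)
```

```text
[-1.04258784  0.51708184 -1.42624351]
clock 23.77 travel [-0.1601, -0.0521, -0.0161] rot [-0.29, -0.54, 0.17] tcp [0.5504 0.1764 0.2852] rpy [-1.7971e+02 -5.4000e-01  1.6000e-01] w 0.0642
```

View pics/w28.png

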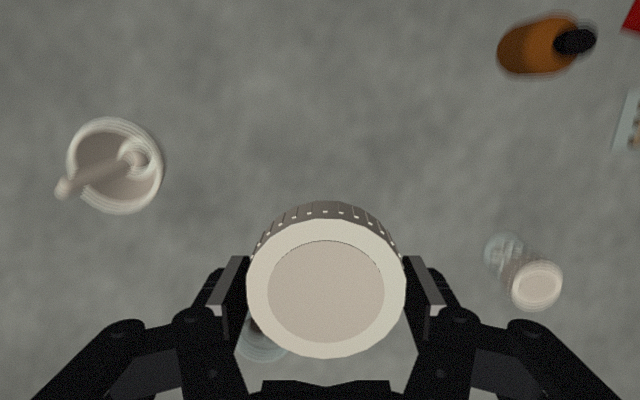

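>>> {"method": "apply_moves", "body": {"series": [{"travel": [-0.035, -0.012, -0.005], "delta_rot": [0, 0, 0], "claw": 0.058}, {"travel": [-0.085, -0.028, -0.01], "delta_rot": [-0.2, -0.3, 0.1], "claw": 0.058}, {"travel": [-0.13, -0.043, -0.016], "delta_rot": [-0.3, -0.5, 0.1], "claw": 0.058}, {"travel": [-0.16, -0.052, -0.016], "delta_rot": [-0.3, -0.5, 0.1], "claw": 0.058}, {"travel": [-0.16, -0.052, -0.016], "delta_rot": [-0.3, -0.5, 0.1], "claw": 0.058}]}}

```text
clock: 24.4
tool_pos: [0.388, 0.2288, 0.3012]
ee_rot: [-3.141, -0.003, 0.005]
force: [-0.2, -1.1, -1.0]
width: 0.0644
```

Run:
```python
from h import *
c,W,s=snap("wrist","pics/w29.png")
p=proj(c,W,(.427,.226,.085))[0]
print(s["tool_pos"],s["joint_vel"].round(3) if hasattr(s["joint_vel"],"round") else "",p)
q,m=rim(c,W,p,.085,rad=50)
cv2.imwrite("pics/w29m.png",m*255)
move([q[0]+.0015,q[1],0.175],0.0)
```

```text
[0.38804281 0.22883935 0.30117913] [ 0.024  0.035  0.041 -0.047  0.022 -0.003  0.019] [329.53756858 132.81173544]
rim px [329.6 131.3] [65.2 65.7] xy [0.4274 0.2259] r 0.0258 encl [0.4275 0.2258 0.0261]
clock 24.45 travel [0.0389, 0.0025, 0.1261] rot [-0.02, -0.17, 0.17] tcp [0.3896 0.2283 0.301 ] rpy [-1.7998e+02 -1.7000e-01  1.7000e-01] w 0.0641
```

View pics/w29.png

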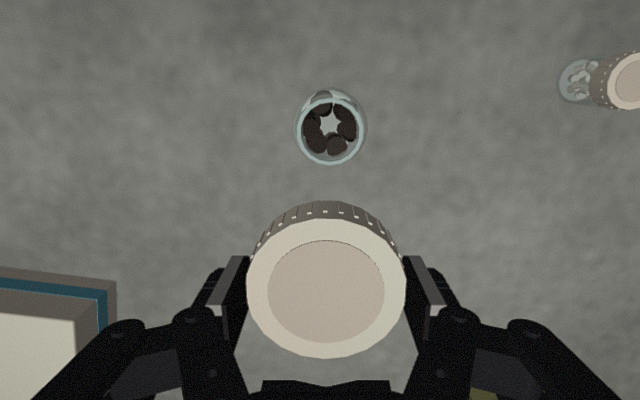

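Run:
```python
from h import *
c,W,s=snap("wrist","pics/w30.png")
p=proj(c,W,(.4274,.2259,.085))[0]
q,m=rim(c,W,p,.085,rad=50)
move([q[0]+.0015,q[1],0.17],0.0)
```

```text
rim px [328.7 133.6] [65.2 65.3] xy [0.4273 0.226 ] r 0.0258 encl [0.4273 0.226  0.0261]
clock 24.50 travel [0.038, 0.0019, 0.1309] rot [-0.01, -0.16, 0.09] tcp [0.3905 0.2279 0.3007] rpy [-1.7999e+02 -1.6000e-01  9.0000e-02] w 0.0643
```

>>> {"method": "apply_moves", "body": {"series": [{"travel": [0.025, 0.001, 0.02], "delta_rot": [0, -0.1, 0], "claw": 0.058}, {"travel": [0.038, 0.0019, 0.06], "delta_rot": [0, -0.15, 0.1], "claw": 0.058}, {"travel": [0.038, 0.0019, 0.1], "delta_rot": [0, -0.15, 0.1], "claw": 0.058}, {"travel": [0.038, 0.0019, 0.126], "delta_rot": [0, -0.15, 0.1], "claw": 0.058}, {"travel": [0.038, 0.0019, 0.13], "delta_rot": [0, -0.15, 0.1], "claw": 0.058}]}}

```text
clock: 25.12
tool_pos: [0.4292, 0.2252, 0.1693]
ee_rot: [3.14, 0.002, -0.001]
force: [-0.0, 1.1, 0.1]
width: 0.0643
```

Run:
```python
from h import *
c,W,s=snap("wrist","pics/w31.png"); print(s["force"])
move([.4288,.226,0.1445],0.0)
```

```text
[-0.04272642  1.10124553  0.13170279]
clock 25.18 travel [-0.0006, -0.0004, 0.0255] rot [0.04, 0.08, -0.07] tcp [0.4294 0.2256 0.17  ] rpy [ 1.7996e+02  8.0000e-02 -7.0000e-02] w 0.0645
```

View pics/w31.png

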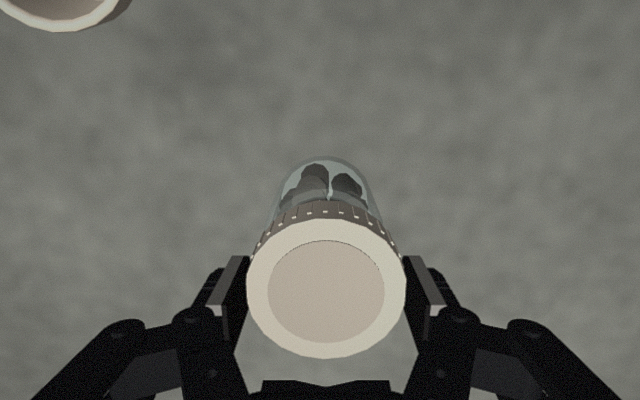

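>>> {"method": "apply_moves", "body": {"series": [{"travel": [-0.0006, -0.0003, 0.004], "delta_rot": [0, 0, 0], "claw": 0.058}, {"travel": [-0.0006, -0.0003, 0.009], "delta_rot": [0, 0, 0], "claw": 0.058}, {"travel": [-0.0006, -0.0003, 0.014], "delta_rot": [0, 0, 0], "claw": 0.058}, {"travel": [-0.0006, -0.0003, 0.019], "delta_rot": [0, 0, 0], "claw": 0.058}, {"travel": [-0.0006, -0.0003, 0.024], "delta_rot": [0, 0, 0], "claw": 0.058}]}}

```text
clock: 25.8
tool_pos: [0.4288, 0.2259, 0.1457]
ee_rot: [3.141, 0.001, -0.001]
force: [-0.2, -0.0, -1.0]
width: 0.0643
```

Run:
```python
from h import *
c,W,s=snap("wrist","pics/w32.png"); print(s["force"],s["torque"])
move([.4288,.226,0.1445],0.0)
```

```text
[-0.21616055 -0.02979324 -0.97152288] [-0.04923249 -0.05970582  0.05679268]
clock 25.85 travel [0.0002, -0.0003, 0.0007] rot [0.05, 0.11, -0.07] tcp [0.4286 0.2257 0.1452] rpy [ 1.7995e+02  1.1000e-01 -7.0000e-02] w 0.0644
```

View pics/w32.png

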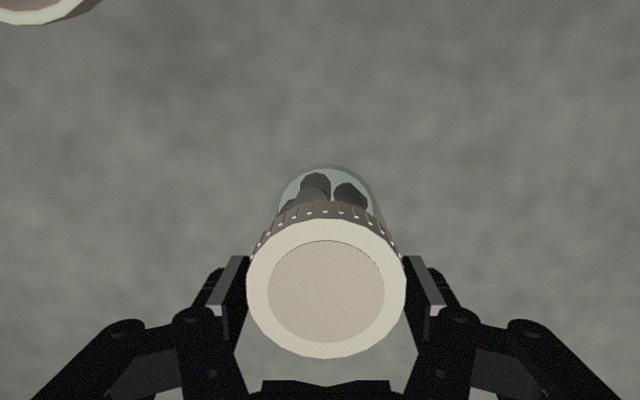

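>>> {"method": "apply_moves", "body": {"series": [{"travel": [0, 0, 0.001], "delta_rot": [0, 0, 0], "claw": 0.058}, {"travel": [0, 0, 0.001], "delta_rot": [0, 0, 0], "claw": 0.072}, {"travel": [0, 0, 0.001], "delta_rot": [0, 0, 0], "claw": 0.082}, {"travel": [0, 0, -0.003], "delta_rot": [0, 0, 0], "claw": 0.085}, {"travel": [0, 0, -0.04], "delta_rot": [0, 0, 0], "claw": 0.085}]}}

```text
clock: 26.48
tool_pos: [0.4277, 0.2252, 0.1843]
ee_rot: [3.139, 0.006, -0.001]
force: [0.0, 0.7, 0.3]
width: 0.0849
```

Run:
```python
from h import *
c,W,s=snap("wrist","pics/w33.png"); print(s["force"])
move([.47,0.05,0.30],0.0)
```

```text
[0.02183337 0.65624025 0.27938349]
clock 26.52 travel [0.0408, 0.1766, -0.1107] rot [-0.04, -0.05, -0.03] tcp [0.4294 0.2267 0.1894] rpy [-1.7996e+02 -5.0000e-02 -3.0000e-02] w 0.085
```

View pics/w33.png

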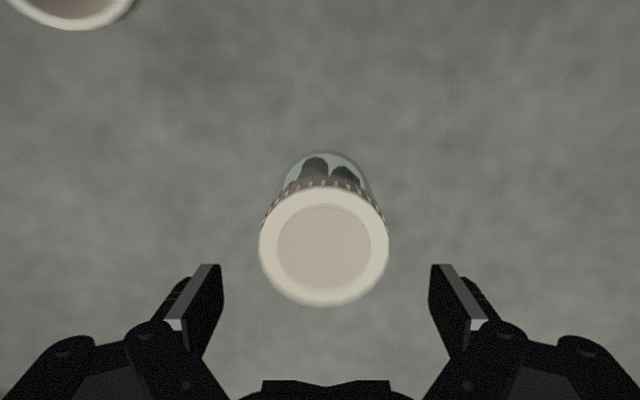

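>>> {"method": "apply_moves", "body": {"series": [{"travel": [0, 0, -0.05], "delta_rot": [0, 0, 0], "claw": 0.085}, {"travel": [0.01, 0.04, -0.1], "delta_rot": [0, 0, 0], "claw": 0.085}, {"travel": [0.02, 0.09, -0.15], "delta_rot": [0, 0, 0], "claw": 0.085}, {"travel": [0.03, 0.13, -0.2], "delta_rot": [0, 0, 0], "claw": 0.085}, {"travel": [0.04, 0.17, -0.22], "delta_rot": [0, 0, 0], "claw": 0.085}]}}

```text
clock: 27.15
tool_pos: [0.4692, 0.0559, 0.4122]
ee_rot: [-3.14, -0.005, 0.001]
force: [0.3, 0.3, -1.1]
width: 0.0853
```

>>> {"method": "apply_moves", "body": {"series": [{"travel": [0, 0.02, 0], "delta_rot": [0, 0, 0], "claw": 0.085}, {"travel": [0, 0.04, 0], "delta_rot": [0, 0, 0], "claw": 0.085}, {"travel": [0, 0.04, 0], "delta_rot": [0, 0, 0], "claw": 0.085}, {"travel": [0, 0.04, 0], "delta_rot": [0, 0, 0], "claw": 0.085}, {"travel": [0, 0.04, 0], "delta_rot": [0, 0, 0], "claw": 0.085}]}}

```text
clock: 27.78
tool_pos: [0.4691, 0.017, 0.4121]
ee_rot: [-3.14, -0.004, 0.003]
force: [-0.1, 0.3, -0.5]
width: 0.0852
```

Run:
```python
from h import *
c,W,s=snap("wrist","pics/v1.png"); print(s["tool_pos"])
J={"large":(.4273,.226,.088),"square":(.5995,-.1317,.078),"medium":(.4668,-.0146,.071),"small":(.4235,-.2393,.063)}
for k,p in J.items(): print(k,proj(c,W,p))
for n in["top","scene"]:
  c,W,s=snap(n,f"pics/v_{n}.png")
  for k,p in J.items(): print(n,k,proj(c,W,p))
i=cv2.imread("pics/v_scene.png");cv2.imwrite("pics/v_sz.png",cv2.resize(i[90:310,200:450],None,fx=2.7,fy=2.7,interpolation=cv2.INTER_CUBIC))
```

```text
[0.46914406 0.01704427 0.41211103]
large [[143.10900718 189.86932998]]
square [[472.62187576  26.23319348]]
medium [[353.43890555 153.51799409]]
small [[538.10766457 187.81231936]]
top large [[245.16456844 238.60975207]]
top square [[379.09605177 170.73157361]]
top medium [[336.84543032 221.51938637]]
top small [[421.57996864 235.67861353]]
scene large [[416.15571024 228.74622153]]
scene square [[261.81536067 164.12784583]]
scene medium [[334.70109516 174.97231861]]
scene small [[303.9445114  126.33666421]]
```

View pics/v1.png

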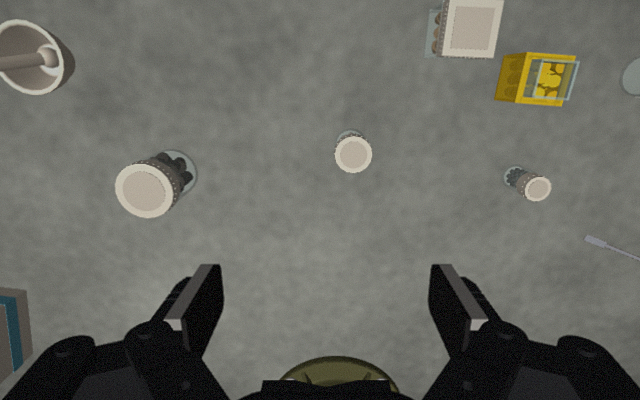

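View pics/v_sz.png

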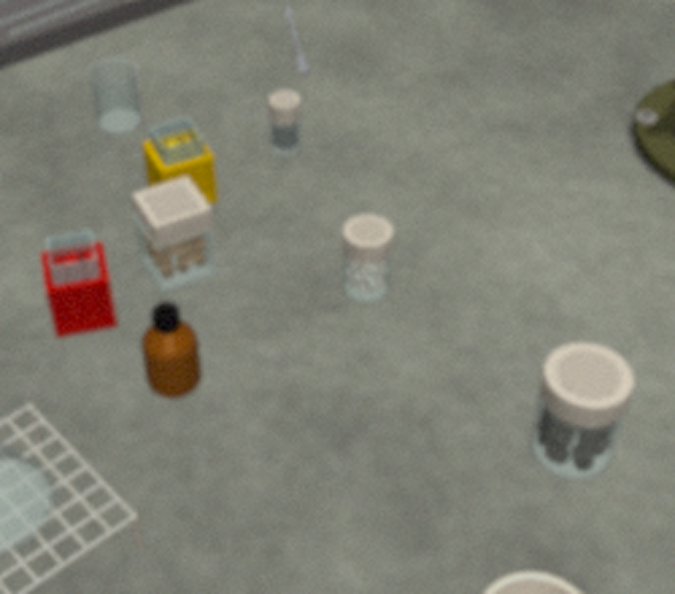

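View pics/v_top.png

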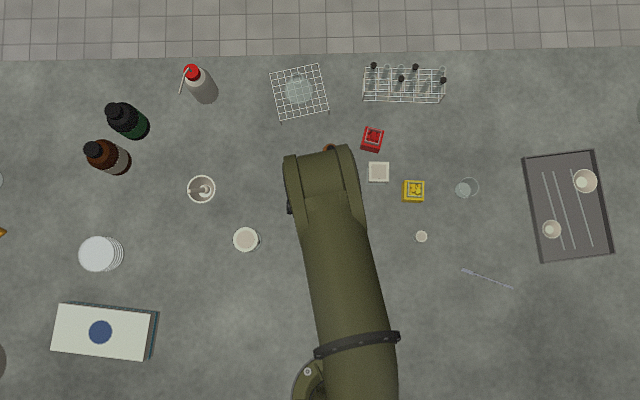

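>>> {"method": "apply_moves", "body": {"series": [{"travel": [-0.01, 0, 0.03], "delta_rot": [9, 0, 0], "claw": 0.085}, {"travel": [-0.03, 0, 0.06], "delta_rot": [18, 0, 0], "claw": 0.085}, {"travel": [-0.04, 0, 0.09], "delta_rot": [27, 0, 0], "claw": 0.085}, {"travel": [-0.05, 0, 0.12], "delta_rot": [36, 0, 0], "claw": 0.085}, {"travel": [-0.05, 0, 0.14], "delta_rot": [45, 0, 0], "claw": 0.085}]}}

```text
clock: 28.55
tool_pos: [0.4194, 0.0166, 0.2714]
ee_rot: [-2.351, -0.005, 0.001]
force: [0.3, 0.8, -1.0]
width: 0.0852
```

```bash
cat > v.py <<'E'
from h import *
import sys
fn=sys.argv[1]
read_camera("wrist")
c,W,s=snap("wrist",fn); print(s["clock"],s["tool_pos"].round(4) if hasattr(s["tool_pos"],"round") else s["tool_pos"],np.degrees(s["ee_rot"]).round(1))
J={"large":(.4273,.226,.066,.033),"square":(.5995,-.1317,.056,.027),"medium":(.4668,-.0146,.049,.022),"small":(.4235,-.2393,.041,.016)}
im=cv2.imread(fn)
for k,(x,y,z,r) in J.items():
    a=np.linspace(0,2*np.pi,24,endpoint=False)
    for h,name in((z,"bot"),(z+.022,"top")):
        e=proj(c,W,np.c_[x+r*np.cos(a),y+r*np.sin(a),0*a+h])
        print(k,name,"ctr",e.mean(0).round(1),"min",e.min(0).round(1),"max",e.max(0).round(1))
E
python3 v.py pics/v2.png
```

```text
28.6 [0.4192 0.0144 0.2677] [-134.2    0.    -0.2]
large bot ctr [323. 152.] min [301.2 119.4] max [346.1 184. ]
large top ctr [306.8 155.1] min [285.1 121.3] max [329.8 188.4]
square bot ctr [1986.7 -659.7] min [ 1329.2 -1181.5] max [2976.1 -304. ]
square top ctr [2558.6 -982.5] min [ 1460.5 -1982.9] max [4455.  -389.8]
medium bot ctr [647.2 136.9] min [595.2  96.1] max [704.  176.5]
medium top ctr [641.5 141.8] min [586.1  97.9] max [702.3 184.4]
small bot ctr [3120.2  659.6] min [2288.   499.7] max [4237.9  859.6]
small top ctr [4444.3  970.2] min [2820.   658.5] max [6862.7 1420.3]
```

View pics/v2.png

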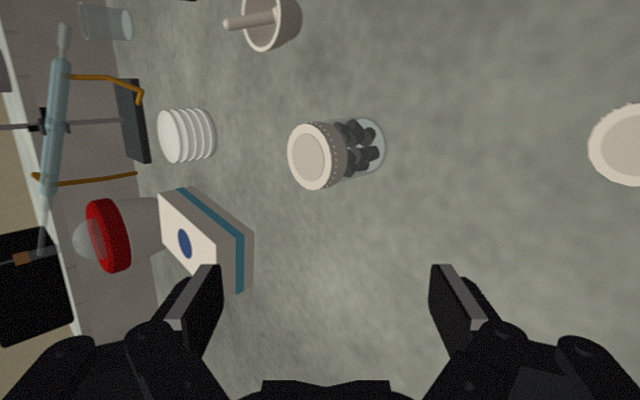

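>>> {"method": "apply_moves", "body": {"series": [{"travel": [0.01, -0.02, 0.01], "delta_rot": [-10, 0, 0], "claw": 0.085}, {"travel": [0.02, -0.04, 0.02], "delta_rot": [-20, 0, 0], "claw": 0.085}, {"travel": [0.03, -0.06, 0.03], "delta_rot": [-30, 0, 0], "claw": 0.085}, {"travel": [0.04, -0.084, 0.044], "delta_rot": [-40, 0, 0], "claw": 0.085}, {"travel": [0.05, -0.084, 0.044], "delta_rot": [-45, 0, 0], "claw": 0.085}]}}

```text
clock: 29.28
tool_pos: [0.4704, 0.1097, 0.3015]
ee_rot: [-3.139, -0.008, 0.003]
force: [-0.0, -0.2, -0.3]
width: 0.0854
```

>>> {"method": "apply_moves", "body": {"series": [{"travel": [0, 0, 0], "delta_rot": [-10, 0, 0], "claw": 0.085}, {"travel": [0, 0, 0], "delta_rot": [-20, 0, 0], "claw": 0.085}, {"travel": [0, 0, 0], "delta_rot": [-30, 0, 0], "claw": 0.085}, {"travel": [0, 0, 0], "delta_rot": [-40, 0, 0], "claw": 0.085}, {"travel": [0, 0, 0], "delta_rot": [-45, 0, 0], "claw": 0.085}]}}

```text
clock: 29.9
tool_pos: [0.4709, 0.113, 0.3033]
ee_rot: [2.356, -0.016, 0.008]
force: [-0.3, -0.5, -0.8]
width: 0.0854
```

```bash
python3 v.py pics/v3.png
```

```text
29.95 [0.4707 0.1136 0.3023] [134.8  -0.8   0.5]
large bot ctr [-170.2  336.4] min [-295.   273.1] max [-62.5 401.1]
large top ctr [-181.1  359. ] min [-320.1  289.5] max [-62.8 430.9]
square bot ctr [323.6  33.8] min [305.3   5.8] max [341.2  61.3]
square top ctr [338.8  31.7] min [320.4   2.5] max [356.3  60.4]
medium bot ctr [233.8 172.9] min [213.5 150.6] max [253.3 195.1]
medium top ctr [246.5 176.8] min [225.9 153.6] max [266.3 200. ]
small bot ctr [369.8 174.6] min [362.9 163.7] max [376.7 185.5]
small top ctr [382.3 177.3] min [375.4 166. ] max [389.  188.4]
```

View pics/v3.png

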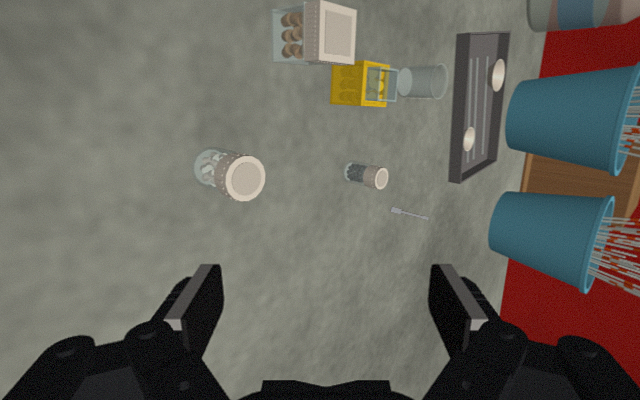

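Run:
```python
import cv2,numpy as np
i=cv2.imread("pics/v3.png");j=cv2.imread("pics/v2.png")
f=lambda a:cv2.resize(a,(390,290),interpolation=cv2.INTER_CUBIC)
cv2.imwrite("pics/v4.png",np.vstack([np.hstack([f(i[0:74,265:365]),f(i[138:212,185:285])]),np.hstack([f(i[140:214,320:420]),f(j[112:198,280:396])])]))
```

```text
(no output)
```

View pics/v4.png

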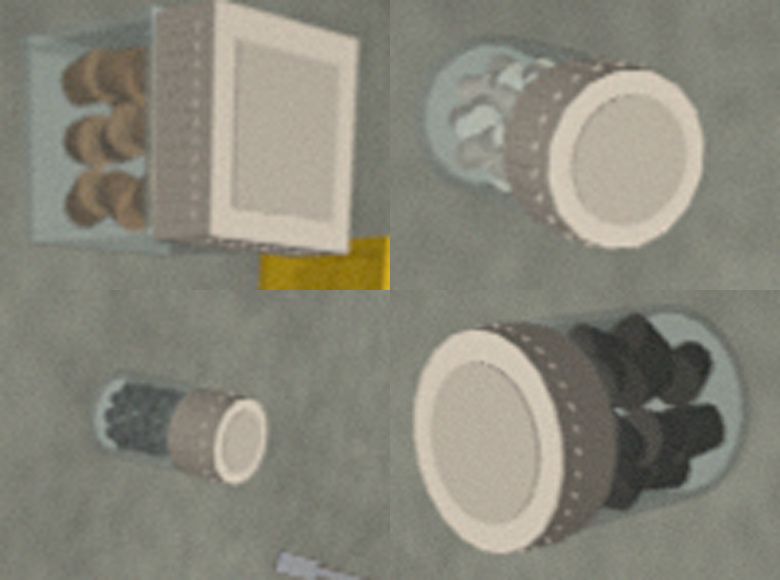

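All four skirts run parallel to and meet their shoulders. The tops are level and on axis, and the robot is clear of everything, so I'm handing in.

```bash
python3 -c "
from rig import sign_off; print(sign_off())"
```

```text
the job is handed in; nothing more can be done
None
```

I took the stack apart from the top down (small, medium, square, large) and put each lid on its own jar. I handed the job in at about 30 s. The square lid was turned to its jar's measured yaw of −2.3°. I left the red and yellow look-alikes, the beaker and the mortar alone.

**Last checks:**
- **Lid positions:** in the tilted wrist views, the medium, small and square lid tops were within about 1.5 px of where a fully home lid should appear. The large one was within about 4 px, on the low side rather than high.
- **Level and closed:** enlarged crops show all four lids level, with their skirts down to the jar shoulders.
- **Forces:** apart from about 6 N when gripping the small lid and 5 N when gripping the large one, every force I read was under 2 N, including while lowering the lids onto the necks.
- **Surroundings:** in the final top, scene and wrist pictures, the jars, look-alikes, beaker and mortar stand where they did. I checked this by eye and did not re-measure them.

**Disagreement:** the first rough readings from the top and scene cameras differed by up to 11 mm in y for the jars. I therefore placed the lids from wrist-camera views, which repeated to about 1 mm when the arm was at rest.

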